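# Shingle the test plates in the drying tray

### The job

Lay the four test plates from the autoclave along the middle of the drying tray like roof tiles, lengthwise and in line: first the yellow one flat with its end close to the red stop, then green, copper and blue in that order, each resting on the one before and overlapping it by about a third of its length. Last, stand the steel weight knob-up on the middle of the blue plate, and leave the jar, the spanner and the steel ring alone.

Things in the scene. Friction and masses are not known exactly. Their poses are not given: they have to be found in the camera images.
- tray: Fixed low aluminium drying tray, red stop bar across one end. Origin on the bench surface under its middle; x along its length away from the red stop, y across, z up. Floor 3 mm above the bench, inside 270 mm (x) by 130 mm (y). Stop: inner face at x = -135 mm, top 18 mm above the bench; other rims 10 mm. A plate leaning on the one before slopes down away from the stop by about 0.15 rad.
- yellow_mid (a point): Centre (half-way up) of the yellow-painted test plate: flat bar 80 x 36 x 8 mm, 0.08 to 0.17 kg, with a small dark dot near each end. x along its 80 mm length, y across its 36 mm width, z up through its 8 mm thickness. It starts flat on the 4 mm thick black rubber mat on the bench.
- green_mid (a point): Centre (half-way up) of the green-painted test plate: flat bar 80 x 36 x 8 mm, 0.08 to 0.17 kg, with a small dark dot near each end. x along its 80 mm length, y across its 36 mm width, z up through its 8 mm thickness. It starts flat on the 4 mm thick black rubber mat on the bench.
- copper_mid (a point): Centre (half-way up) of the bare copper (reddish brown) test plate: flat bar 80 x 36 x 8 mm, 0.08 to 0.17 kg, with a small dark dot near each end. x along its 80 mm length, y across its 36 mm width, z up through its 8 mm thickness. It starts flat on the 4 mm thick black rubber mat on the bench.
- blue_mid (a point): Centre (half-way up) of the blue-painted test plate: flat bar 80 x 36 x 8 mm, 0.08 to 0.17 kg, with a small dark dot near each end. x along its 80 mm length, y across its 36 mm width, z up through its 8 mm thickness. It starts flat on the 4 mm thick black rubber mat on the bench.
- weight_mid (a point): Centre (half-way up) of the round steel hold-down weight, 44 mm tall, 0.11 to 0.2 kg: a disc of 32 mm diameter and 18 mm height with a knob on top, 19 mm in diameter from 31 to 44 mm above the underside, on a 14 mm neck. z up. It starts upright amid the plates on the black mat (4 mm thick).
- jar: Bystander: closed amber glass jar, 60 mm diameter, 90 mm tall, standing on the bench; origin at the centre of its underside.
- spanner: Bystander: steel spanner about 180 mm long, 38 mm across the head, 8 mm thick, lying on the bench; origin under about its middle, x along its length.
- collar: Bystander: steel ring 90 mm across, 30 mm high, lying on the bench; origin at the centre of its underside.
Mind the look-alikes: they are no part of the job. There is more than one size of the part that bears green_mid; the job needs the middle-sized.

How it is judged:
By the outcome, as a careful person would: the job done as asked, in the order asked, and still so for the second after the job is handed in, with the robot touching nothing.
It also fails if it takes over 134 s, if anything falls off the work surface, if the arm or the gripper's body presses on something with over 40 N, if the wrist force passes 120 N, or if a joint passes its speed limit or range.

### The arm

A 6-joint arm with a two-finger parallel gripper is mounted at the origin on the work surface. World frame = base frame: x ahead of the robot, y to its left, z up, the work surface at z = 0. Lengths are in m, angles in degrees, forces in N, time in s.
With the tool pointing down it reaches from about 0.4 to 0.825 m from the base axis. Payload 7 kg.
Tool frame: the origin (TCP) lies at the very end of the fingers, on their centre line; the grasp point (between the pads) lies 19 mm behind it; x points along the fingers, z is the direction in which the jaws open and shut, and the axes are right-handed (so a half turn about x gives the same grasp; the last joint's range is limited). The gripper opens to 88 mm and grips with 3 to 60 N. Pads are 19 mm wide; open, the fingers measure 130 mm over their backs; the gripper's body (78 mm by 193 mm) begins 47 mm behind the grasp point.
Start: joints at [-56.774, 20.546, 0.682, 0, -70.136, -16.507], TCP at [0.194, -0.646, 0.227] pointing down, gripper open.
Joint ranges: [-176.03, 176.03], [-82.01, 121.73], [-58.28, 71.71], [-173.87, 95.51], [-174.79, -0.11], [-173.66, 173.66]. Speed limits (degrees/s): [136.94, 136.94, 172.46, 180, 180, 180].

### API

Orientations are given as [roll, pitch, yaw] about the fixed x, y, z axes, in that order (R = Rz(yaw) Ry(pitch) Rx(roll)).
In Python, from plant import * gives the robot as it stands.
- The arm moves only by the tool arm_command, never from a script. Its argument "commands" is one flat list of numbers, 5 for each row, row after row: the shift along the tool's x, y, z in mm, then the turn about the tool's x in degrees, then the opening in per cent of the stroke, from 0 (shut) to 100 (fully open). A call has 1 to 5 rows; each row shifts and turns the pose as measured when the row begins, along the tool's axes as they then stand; what a row does not reach is not made up. A row lasts 1/8 s, in which the tool goes at most 62.5 mm and 10.7 degrees, less where a joint would pass 70% of its speed; a pose out of reach is approached as far as the arm can. A call is refused whole if a number of a shift passes 62.5 or a number of a turn 10.7, either way. A call with a gripper value outside its range is refused whole. The fingers move at their own pace and stop on an object; the grip force is fixed at half the most. Time passes only in rows, so rows that do not move let the fingers close. It gives the time, the measured TCP pose, the force and the opening at its end, in the units of the state.
- get_obs(): the state, without advancing time (a new reading comes with each control period).
- snapshot(name): name is "scene" or "side" or "wrist"; returns a dict with "frame" (420x560x3 uint8, blue, green, red), "fov_y" (degrees; the focal length in pixels is half the picture's height over the tangent of half this angle, whatever the lens; pixels are square), "cx", "cy" (the principal point, pixels), "world_to_cam" (4x4, takes a point from world to camera coordinates). Camera axes: x right, y up, looking along -z (the intrinsics and any distortion apply to the point x, -y, -z); pixel columns grow to the right and rows downward; lengths in m; the calibration is good to about 2 mm. The wrist camera is an equidistant fisheye: a pixel r from the principal point sees the ray r / f radians off the axis. A picture is of the moment at which its call begins. There is no depth.
- close_job(): hands the job in, once; it reports no verdict.
The state is a dict: "clock": time; "joint_pos": joint angles; "qvel": joint speeds; "tau": joint torques, N m; "tool_pos": TCP position; "orientation": TCP orientation; "force": force on the tool from outside, world axes, zero at the start; "moment": the same for the moment, N m; "opening": finger opening in m.
Only numpy, scipy, OpenCV 4.12 (cv2) and the standard library are available. Lean on these libraries where they do the work, as an engineer would, in place of code of your own. Each camera call takes 0.05 s, during which the arm holds its last target. There are 200 camera calls.

## Working session

There is one attempt and no reset: what is moved stays moved. The work goes in short steps, Python scripts to look and compute and a tool call to move; the robot and the scene stay as the last step left them, time stands still between calls to the robot, and variables do not carry over. Pictures are saved under pics/ and viewed, about 12 in all and at most 16, crops included, and the job is handed in when it is done.

Besides the shell and the picture viewer there is one more tool, called after ">>>" as name(argument=value, ...) on one line, values as JSON. arm_command: Moves the arm, as the interface text tells. Its arguments: {"type":"object","properties":{"commands":{"type":"array"}},"required":["commands"]}

```bash
mkdir -p pics; ls; python3 - <<'E'
from plant import *
import cv2
print(get_obs())
for n in ["scene","side","wrist"]:
    s=snapshot(n); cv2.imwrite(f"pics/{n}0.png",s["frame"]); print(n,s["fov_y"],s["cx"],s["cy"],s["world_to_cam"].tolist() if hasattr(s["world_to_cam"],'tolist') else s["world_to_cam"], [k for k in s])
E
```

```text
pics
{'clock': 0.0, 'joint_pos': array([-5.67749359e+01,  2.05909076e+01,  6.33772329e-01, -1.86945601e-02,
       -7.01344667e+01, -1.65064048e+01]), 'qvel': array([-0.05479927, -0.13233139, -0.04143459, -0.03143598,  0.0594112 ,
        0.13383023]), 'tau': array([-3.32726904e-04, -5.82720315e+01,  2.93063164e+01,  6.99743226e+00,
        6.98520264e-03, -1.29624932e-04]), 'tool_pos': array([ 0.19400446, -0.6460205 ,  0.2256331 ]), 'orientation': array([  5.64743726,  89.90672687, 112.35972978]), 'force': array([1.09975426, 0.25196974, 0.03691021]), 'moment': array([-0.03700249,  0.0134719 ,  0.011319  ]), 'opening': 0.08734366860541508}
scene 49.242056298970155 278.7129605325819 207.16180894500238 [[-0.6267229479370147, 0.7789396489680187, 0.021711052363205637, 0.38602144360187485], [-0.5271558041598478, -0.44433089179407703, 0.7243457853387874, 0.28255246917911986], [0.5738685430215898, 0.4425190186455946, 0.6890949234083922, -1.7034763088797513], [0.0, 0.0, 0.0, 1.0]] ['frame', 'fov_y', 'cx', 'cy', 'world_to_cam']
side 42.863106154148355 283.07250392572524 204.80200253645197 [[0.9579490294673789, -0.2866254713131815, 0.013397616840447471, -0.5953706399536928], [0.1738788155215954, 0.6170066583974102, 0.7675082677118655, -0.16052222549517686], [-0.22825383776689037, -0.7329042384157415, 0.6408990270369644, -1.4969591356120862], [0.0, 0.0, 0.0, 1.0]] ['frame', 'fov_y', 'cx', 'cy', 'world_to_cam']
wrist 65.70646984690485 276.1796226781226 206.9827276468425 [[-0.28842847947985323, 0.957500634220393, 0.0012440628946223178, 0.6755347228590685], [-0.918744945064662, -0.27638769785822603, -0.28198859266069987, 0.03526230985432668], [-0.26966041263610063, -0.08247651750756604, 0.9594169510263788, -0.39033160209970086], [0.0, 0.0, 0.0, 1.0]] ['frame', 'fov_y', 'cx', 'cy', 'world_to_cam']
```

View pics/scene0.png

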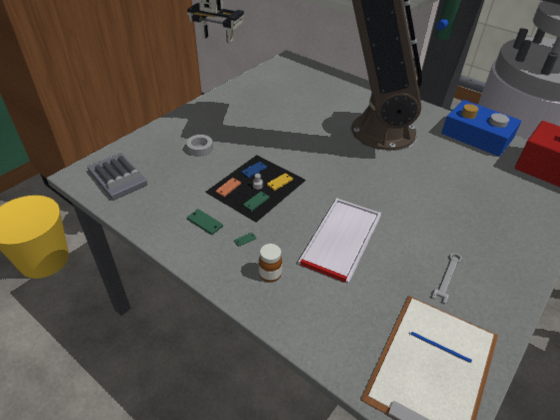

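View pics/side0.png

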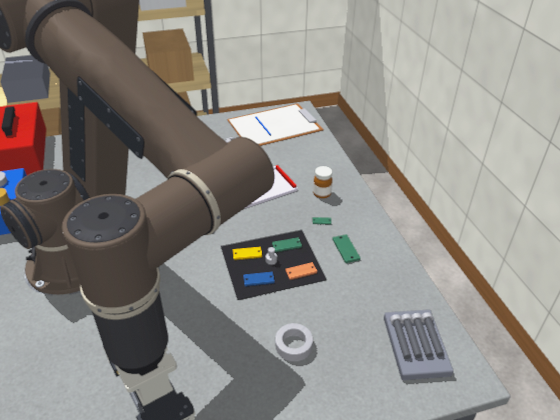

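View pics/wrist0.png

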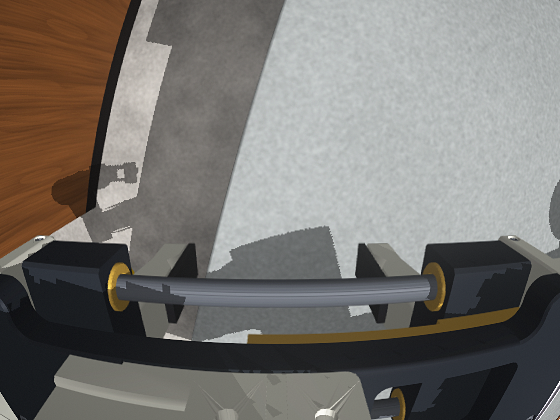

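Three pictures have been viewed. In the scene view, the mat holds blue (254,170), yellow (280,181), green (257,201), copper (229,187) and the weight (257,181). Off the mat are a large green plate (205,221) and a small one (245,239). The tray is at (342,238) with its red stop near (325,270), the jar is at (270,262), the spanner at (448,278) and the ring at (199,145).

```bash
cat > h.py <<'E'
from plant import *
import cv2, numpy as np
from scipy.spatial.transform import Rotation as Ro
def snap(n,save=None):
    s=snapshot(n); s["name"]=n
    if save: cv2.imwrite(f"pics/{save}.png",s["frame"])
    return s
def ray(s,uv):
    uv=np.atleast_2d(np.float64(uv)); f=210/np.tan(np.radians(s["fov_y"]/2))
    d=(uv-[s["cx"],s["cy"]])/f
    if s["name"]=="wrist":
        r=np.linalg.norm(d,axis=1,keepdims=True)+1e-12
        d=np.hstack([d/r*np.sin(r),np.cos(r)])
    else: d=np.hstack([d,np.ones((len(d),1))])
    d=d*[1,-1,-1]; T=np.array(s["world_to_cam"]); R=T[:3,:3]
    return -R.T@T[:3,3], d@R
def plane(s,uv,z):
    c,d=ray(s,uv); return c+d*((z-c[2])/d[:,2])[:,None]
def proj(s,P):
    P=np.atleast_2d(P); T=np.array(s["world_to_cam"]); p=(P@T[:3,:3].T+T[:3,3])*[1,-1,-1]
    f=210/np.tan(np.radians(s["fov_y"]/2))
    if s["name"]=="wrist":
        r=np.linalg.norm(p[:,:2],axis=1,keepdims=True); return p[:,:2]/r*np.arctan2(r,p[:,2:])*f+[s["cx"],s["cy"]]
    return p[:,:2]/p[:,2:]*f+[s["cx"],s["cy"]]
HSV=dict(yellow=((22,150,120),(32,255,255)),green=((62,80,30),(88,255,255)),copper=((5,120,120),(16,255,255)),blue=((105,120,50),(122,255,255)),red=((174,150,80),(180,255,255)))
def blobs(s,col,amin=60):
    h=cv2.cvtColor(s["frame"],cv2.COLOR_BGR2HSV); lo,hi=HSV[col]
    m=cv2.inRange(h,lo,hi)
    if col=="red": m|=cv2.inRange(h,(0,170,80),(4,255,255))
    m=cv2.morphologyEx(m,cv2.MORPH_CLOSE,np.ones((3,3)))
    return [c for c in cv2.findContours(m,cv2.RETR_EXTERNAL,cv2.CHAIN_APPROX_NONE)[0] if cv2.contourArea(c)>amin]
def rect(s,c,z):
    """min-area rectangle of a contour cast on plane z: centre, (long, short) mm, yaw of the long side deg"""
    P=plane(s,c.reshape(-1,2),z)[:,:2]*1000
    (cx,cy),(w,h),_=r=cv2.minAreaRect(P.astype(np.float32)); b=cv2.boxPoints(r)
    e=[b[1]-b[0],b[2]-b[1]]; e=max(e,key=np.linalg.norm); a=np.degrees(np.arctan2(e[1],e[0]))%180
    return np.round([cx,cy,max(w,h),min(w,h),a],1)
def tool():
    o=get_obs(); R=Ro.from_euler("xyz",o["orientation"],degrees=True).as_matrix(); return o,R
E
python3 - <<'E'
from h import *
for n in ["scene","side"]:
    s=snap(n)
    for c in HSV:
        for b in blobs(s,c,40):
            m=cv2.boundingRect(b); r=rect(s,b,.010)
            if r[2]<300 and 0.2<np.hypot(*r[:2])/1000<1.3: print(n,c,m,cv2.contourArea(b),r)
    h=cv2.cvtColor(s["frame"],cv2.COLOR_BGR2HSV)
    m=cv2.inRange(h,(0,0,0),(180,255,45))
    if n=="scene":
        f=s["frame"][130:300,180:400]; cv2.imwrite("pics/c1.png",cv2.resize(f,None,fx=3.5,fy=3.5,interpolation=cv2.INTER_CUBIC))
o,R=tool(); print(R.round(3))
E
```

```text
scene yellow (268, 173, 25, 17) 174.0 [ 478.7 -105.6   80.6   42.5  169.2]
scene green (235, 233, 21, 13) 112.5 [737.8 -24.   55.2  25.4 161.3]
scene green (188, 209, 35, 25) 388.0 [ 761.7 -160.4  105.    48.6   90.7]
scene green (243, 191, 27, 21) 235.0 [ 598.6 -103.    87.    42.9  178. ]
scene copper (365, 397, 22, 14) 92.5 [909.3 494.5  43.9  12.5  98.4]
scene copper (472, 334, 26, 86) 150.0 [698.5 649.4 227.7   7.3   8.6]
scene copper (379, 308, 27, 60) 111.5 [745.4 444.2 178.9   7.6   8.6]
scene copper (216, 178, 25, 18) 178.5 [ 604.7 -213.7   80.7   38.6    2.4]
scene blue (411, 332, 61, 30) 111.0 [699.  544.  138.8   7.2  98.5]
scene blue (242, 161, 25, 17) 191.0 [ 485.8 -208.5   85.    45.6  171.7]
scene blue (442, 100, 79, 56) 2353.5 [-2.608e+02  2.670e+02  2.903e+02  2.497e+02  2.000e-01]
scene blue (436, 19, 13, 11) 87.5 [-1078.6  -254.3   157.     55.4    13.9]
scene red (301, 260, 46, 21) 191.5 [689.  207.9 127.6  17.3 102.5]
scene red (528, 121, 32, 32) 601.0 [-363.5  490.2  184.3  108.6    1.8]
side yellow (232, 247, 30, 13) 272.0 [ 481.5 -107.6   82.1   43.2  171.4]
side green (272, 237, 30, 15) 260.0 [ 600.2 -106.7   81.4   44.9  178.7]
side green (333, 235, 27, 28) 370.5 [ 759.5 -167.9  106.7   45.5   90.4]
side green (313, 218, 18, 6) 84.5 [732.8 -36.3  53.2  23.  164.2]
side copper (285, 262, 32, 17) 293.5 [ 608.2 -214.9   82.5   41.     2.4]
side blue (243, 271, 32, 16) 333.5 [ 488.2 -212.3   82.    44.8  172. ]
side blue (0, 210, 11, 25) 92.0 [-198.8  217.8  121.7   26.2  108.4]
side blue (2, 168, 24, 32) 349.5 [-176.2  411.9  172.1   71.2   95.2]
side red (276, 166, 20, 21) 65.5 [691.4 211.  128.2  13.4 102.2]
[[-0.    -0.958 -0.288]
 [ 0.001 -0.288  0.958]
 [-1.     0.     0.001]]
```

View pics/c1.png

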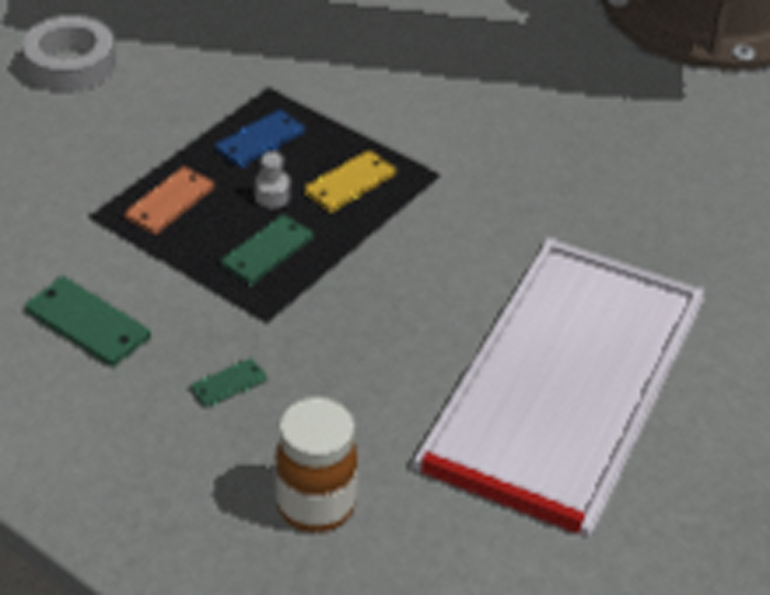

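The crop confirms the middle-sized green plate is on the mat at (257,201), with the long and short ones off it. I'm moving above the yellow plate.

>>> arm_command(commands=[0,-28.6,29,0,55,0,-28.6,29,0,55,0,-28.6,29,0,55,0,-28.6,29,0,55,0,-28.6,29,0,55])

```text
clock: 0.88
tool_pos: [0.2903, -0.463, 0.2242]
orientation: [19.1, 89.8, 125.5]
force: [0.7, 0.0, 0.7]
opening: 0.0494
```

>>> arm_command(commands=[0,-28.6,29,0,55,0,-28.6,29,0,55,0,-28.6,29,0,55,0,-28.6,29,0,55,0,-28.6,29,0,55])

```text
clock: 1.5
tool_pos: [0.3886, -0.2772, 0.2251]
orientation: [-16.5, 89.9, 89.9]
force: [-0.3, -0.6, 0.8]
opening: 0.0482
```

>>> arm_command(commands=[0,-28.6,29,0,55,0,-28.6,29,0,55,0,-28.6,29,0,55,0,-28.6,29,0,55,0,-28.6,29,0,55])

```text
clock: 2.12
tool_pos: [0.487, -0.091, 0.2267]
orientation: [-69.4, 89.8, 37.1]
force: [0.2, -0.9, -0.6]
opening: 0.0481
```

>>> arm_command(commands=[0,0,0,9,55,0,0,0,9,55,0,0,0,9,55,0,0,0,0,55])

```text
clock: 2.62
tool_pos: [0.4882, -0.0878, 0.2265]
orientation: [-38.0, 89.8, 41.0]
force: [0.9, -0.0, -0.1]
opening: 0.0483
```

```bash
cat >> h.py <<'E'
def go(x,y,z,yaw):
    """print the shift (tool axes, mm) after which the turn (deg) brings the TCP to x,y,z mm with jaw axis at yaw"""
    o,R=tool(); d=R.T@(np.array([x,y,z])-o["tool_pos"]*1000)
    cur=np.degrees(np.arctan2(R[1,2],R[0,2])); t=(cur-yaw+90)%180-90
    print("at",(o["tool_pos"]*1000).round(1),"jaw yaw",cur.round(1),"shift",d.round(1),"turn",t.round(1),"F",np.round(o["force"],1),"open",np.round(o["opening"]*1000,1),"t",o["clock"].__round__(2),"q6",o["joint_pos"][5].round(0))
E
python3 - <<'E'
from h import *
go(480,-106.5,60,80.3)
s=snap("wrist","w1")
for c in ["yellow","green","copper","blue"]:
    for b in blobs(s,c,150): print(c,cv2.boundingRect(b),rect(s,b,.0115))
s=snap("side","s1")
h=cv2.cvtColor(s["frame"],cv2.COLOR_BGR2HSV)
def tray(s):
    h=cv2.cvtColor(s["frame"],cv2.COLOR_BGR2HSV)
    m=cv2.inRange(h,(0,0,165),(180,40,255)); m=cv2.morphologyEx(m,cv2.MORPH_CLOSE,np.ones((5,5)))
    for c in cv2.findContours(m,cv2.RETR_EXTERNAL,cv2.CHAIN_APPROX_NONE)[0]:
        if cv2.contourArea(c)>1000:
            r=rect(s,c,.006); 
            if r[2]<400: print(s["name"],"tray",cv2.boundingRect(c),r)
tray(s)
s=snap("scene","sc1"); tray(s)
for c in ["red"]:
    for q in ["scene","side"]:
        s=snap(q)
        for b in blobs(s,c): 
            r=rect(s,b,.0155)
            if r[2]<150: print(q,r)
s=snap("scene"); print("jar foot",plane(s,[[270,275]],0)*1000, plane(s,[[270,252]],.09)*1000)
E
```

```text
at [488.2 -87.8 226.5] jaw yaw 79.0 shift [166.4   4.8 -20.4] turn -1.3 F [ 0.9 -0.  -0.1] open 48.3 t 2.62 q6 -113.0
yellow (241, 142, 34, 69) [ 482.1 -108.4   80.7   36.1  171.4]
green (0, 392, 18, 28) [ 973.1 -948.9  204.4   62.5  134. ]
green (260, 234, 36, 46) [ 590.3 -105.5   64.6   36.9  178.1]
blue (160, 165, 37, 65) [ 488.6 -210.8   80.7   38.1  172.3]
side tray (199, 166, 99, 50) [554.5 182.5 294.8 149.2  12.4]
side tray (259, 105, 60, 38) [779.6 554.6 261.5 202.5   8.4]
side tray (61, 96, 97, 32) [145.8 816.3 368.1 163.7 179.9]
scene tray (369, 299, 124, 121) [743.7 550.3 290.3 199.9   8.5]
scene tray (299, 198, 82, 84) [549.3 177.6 287.  145.4  12.6]
scene [693.3 210.1 126.8  17.8 102.8]
side [689.1 204.  127.5  13.3 102.2]
jar foot [[7.84889393e+02 1.06500043e+02 1.11022302e-13]] [[783.96169318 104.72684102  90.        ]]
```

View pics/w1.png

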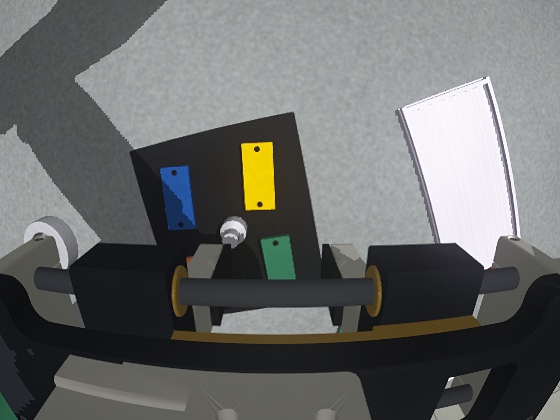

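View pics/s1.png

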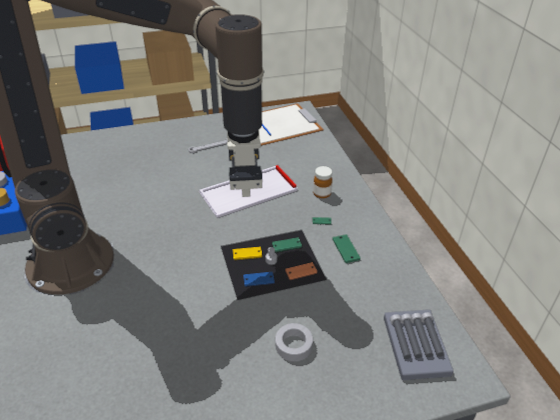

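The wrist view gives yellow (258,176 px) clearly: centre (482.1, -108.4) mm, yaw 171.4°. The weight is at (232,230), and the side view shows the arm clear of everything. I'm descending on yellow.

>>> arm_command(commands=[0,2,-20.5,-2.4,55,50,0,0,0,55,50,0,0,0,55,50,0,0,0,55,0,0,0,0,55])

```text
clock: 3.55
tool_pos: [0.4846, -0.1083, 0.0749]
orientation: [-65.3, 89.5, 16.6]
force: [-0.0, -0.5, 0.9]
opening: 0.0481
```

```bash
python3 - <<'E'
from h import *
go(482.1,-108.4,6.5,81.4)
s=snap("wrist")
for b in blobs(s,"yellow",150): print(cv2.boundingRect(b),rect(s,b,.0115))
E
```

```text
at [ 484.6 -108.3   74.9] jaw yaw 81.8 shift [68.4  3.  -0.6] turn 0.4 F [-0.  -0.5  0.9] open 48.1 t 3.55 q6 -108.0
(251, 160, 53, 107) [ 481.5 -108.3   80.6   35.9  171.5]
```

>>> arm_command(commands=[30,3,0,0,55,26,0,0,0,55,8,0,0,0,55,0,0,0,0,55])

```text
clock: 4.1
tool_pos: [0.4928, -0.107, 0.0211]
orientation: [-76.0, 88.5, 6.1]
force: [-0.3, -0.2, 0.3]
opening: 0.0481
```

```bash
python3 - <<'E'
from h import *
go(481.8,-108.4,6.5,81.4)
E
```

```text
at [ 492.8 -107.    21.1] jaw yaw 82.1 shift [14.3 11.  -3. ] turn 0.7 F [-0.3 -0.2  0.3] open 48.1 t 4.1 q6 -108.0
```

```bash
python3 - <<'E'
from h import *
o,R=tool(); print(o["joint_pos"].round(2),o["qvel"].round(2),o["tau"].round(1)); print(R.round(4))
E
```

```text
[  10.19   17.53  -36.2     0.19  -34.75 -108.23] [ 0.03 -1.22  1.06  0.32 -0.94  0.08] [ -0.  -42.2  18.    4.3   0.2   0. ]
[[ 0.0265 -0.9902  0.137 ]
 [ 0.0029  0.1372  0.9905]
 [-0.9996 -0.0259  0.0065]]
```

>>> arm_command(commands=[0,6,0,0,55,0,4,0,0,55])

```text
clock: 4.35
tool_pos: [0.4841, -0.1054, 0.0233]
orientation: [-76.0, 88.2, 6.2]
force: [-1.5, -1.1, -0.2]
opening: 0.0484
```

```bash
python3 - <<'E'
from h import *
go(481.8,-108.4,6.5,81.4)
o,R=tool(); print(o["joint_pos"].round(2)); print(R.round(4))
E
```

```text
at [ 484.1 -105.4   23.3] jaw yaw 82.1 shift [16.8  2.4 -3.5] turn 0.7 F [-1.5 -1.1 -0.2] open 48.4 t 4.35 q6 -109.0
[  10.61   16.55  -37.39    0.24  -34.32 -108.66]
[[ 0.0304 -0.9902  0.1366]
 [ 0.0033  0.1368  0.9906]
 [-0.9995 -0.0297  0.0074]]
```

>>> arm_command(commands=[0,0,0,0,55,0,0,0,0,55,0,0,0,0,55])

```text
clock: 4.72
tool_pos: [0.4843, -0.1052, 0.0245]
orientation: [-75.9, 88.1, 6.3]
force: [0.1, 0.1, 0.3]
opening: 0.0484
```

```bash
python3 - <<'E'
from h import *
go(481.8,-108.4,6.5,81.4)
o,R=tool(); print(o["joint_pos"].round(2)); print(R.round(4)[:,0])
E
```

```text
at [ 484.3 -105.2   24.5] jaw yaw 82.2 shift [17.9  2.6 -3.6] turn 0.8 F [0.1 0.1 0.3] open 48.4 t 4.72 q6 -109.0
[  10.63   16.4   -37.39    0.25  -34.36 -108.67]
[ 0.0321  0.0035 -0.9995]
```

>>> arm_command(commands=[5,0,-1,0,55,5,0,-1,0,55])

```text
clock: 4.97
tool_pos: [0.4846, -0.1072, 0.014]
orientation: [-75.8, 88.1, 6.4]
force: [-0.3, 0.4, 0.3]
opening: 0.0484
```

```bash
python3 - <<'E'
from h import *
go(481.8,-108.4,6.5,81.4)
o,R=tool(); print(o["joint_pos"].round(2)); print(R.round(4)[:,0])
E
```

```text
at [ 484.6 -107.2   14. ] jaw yaw 82.2 shift [ 7.4  2.9 -1.6] turn 0.8 F [-0.3  0.4  0.3] open 48.4 t 4.97 q6 -108.0
[  10.37   17.47  -37.85    0.24  -32.8  -108.4 ]
[ 0.0326  0.0036 -0.9995]
```

>>> arm_command(commands=[4,2,-1,0,55,3.5,1,-1,0,55,0,0,0,0,30,0,0,0,0,30,0,0,0,0,30])

```text
clock: 5.6
tool_pos: [0.4807, -0.1091, 0.0049]
orientation: [-75.9, 88.2, 6.2]
force: [-0.2, 0.3, -1.1]
opening: 0.0356
```

>>> arm_command(commands=[0,0,0,0,30,0,0,0,0,30])

```text
clock: 5.85
tool_pos: [0.4807, -0.109, 0.0049]
orientation: [-75.8, 88.2, 6.3]
force: [-0.9, -0.0, -1.0]
opening: 0.0354
```

```bash
python3 - <<'E'
from h import *
go(481.8,-108.4,6.5,81.4)
o,R=tool(); print(o["joint_pos"].round(2)); print(R.round(4)[:,0])
E
```

```text
at [ 480.7 -109.     4.9] jaw yaw 82.2 shift [-1.5 -1.1  0.8] turn 0.8 F [-0.9 -0.  -1. ] open 35.4 t 5.85 q6 -108.0
[  10.22   18.18  -38.63    0.23  -31.43 -108.27]
[ 0.0306  0.0034 -0.9995]
```

Yellow gripped. Lifting and carrying it to the tray.

>>> arm_command(commands=[-15,0,0,0,20,-30,0,0,0,20,-40,0,0,0,20,-20,0,0,0,20,0,0,0,0,20])

```text
clock: 6.48
tool_pos: [0.4765, -0.1095, 0.1123]
orientation: [-75.7, 88.4, 6.4]
force: [0.1, -1.0, -2.0]
opening: 0.0355
```

```bash
python3 - <<'E'
from h import *
go(600,188,120,102.4)
o,R=tool(); print(o["joint_pos"].round(2)); print(R.round(4)[:,0])
E
```

```text
at [ 476.5 -109.5  112.3] jaw yaw 82.1 shift [ -3.2 -81.8 311.6] turn -20.3 F [ 0.1 -1.  -2. ] open 35.5 t 6.47 q6 -108.0
[  10.25    8.44  -32.55    0.15  -47.37 -108.21]
[ 0.0285  0.0032 -0.9996]
```

>>> arm_command(commands=[0,-4,15,0,20,0,-8,30,0,20,0,-10.5,40,0,20,0,-12,45,0,20,0,-13,50,0,20])

```text
clock: 7.1
tool_pos: [0.5473, 0.0666, 0.1092]
orientation: [-78.2, 88.8, 3.6]
force: [0.3, -0.4, -1.6]
opening: 0.0356
```

>>> arm_command(commands=[0,-13,50,0,20,0,-10.5,40,0,20,0,-6,25,0,20,0,-4,15,0,20,0,0,0,0,20])

```text
clock: 7.72
tool_pos: [0.5984, 0.1995, 0.1029]
orientation: [-96.6, 89.2, -14.5]
force: [-0.8, -1.2, -1.1]
opening: 0.0353
```

>>> arm_command(commands=[0,0,0,-7,20,0,0,0,-7,20,0,0,0,-6,20,0,0,0,0,20])

```text
clock: 8.22
tool_pos: [0.5961, 0.1947, 0.1022]
orientation: [-127.2, 89.3, -24.9]
force: [0.7, -0.6, -1.9]
opening: 0.0355
```

```bash
python3 - <<'E'
from h import *
go(643,199,40,102.4)
o,R=tool(); print(R.round(4)[:,0])
s=snap("wrist","w2")
h=cv2.cvtColor(s["frame"],cv2.COLOR_BGR2HSV)
for c in ["yellow","red"]:
    for b in blobs(s,c,100): print(c,cv2.boundingRect(b),rect(s,b,.018),rect(s,b,.105))
E
```

```text
at [596.1 194.7 102.2] jaw yaw 102.3 shift [ 62.7 -46.1  -5.4] turn -0.1 F [ 0.7 -0.6 -1.9] open 35.5 t 8.22 q6 -114.0
[ 0.0104 -0.0048 -0.9999]
yellow (245, 308, 63, 18) [694.3 214.1  56.4  19.8 102.7] [631.8 201.2  36.1  12.6 102.7]
yellow (240, 193, 73, 86) [618.4 197.7  74.3  56.8  12.2] [583.2 190.6  47.5  36.3  12.2]
```

View pics/w2.png

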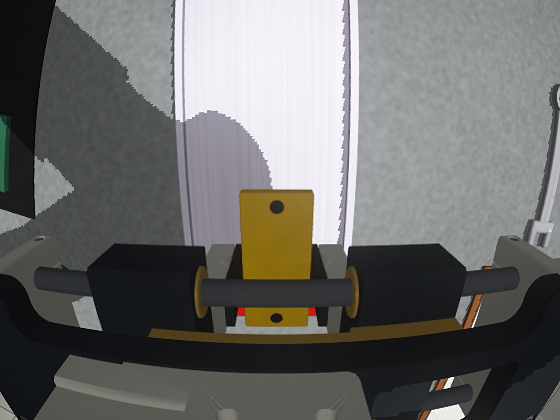

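The wrist view shows yellow held squarely, with its dots at (276,207) and (276,318). The tray runs between columns ~180 and ~352, and the stop is hidden under the plate. I'm moving out past the stop to measure it.

>>> arm_command(commands=[-15,-15,0,0,20,-15,-30,0,0,20,0,-40,0,0,20,0,-40,0,0,20,0,-20,0,0,20])

```text
clock: 8.9
tool_pos: [0.7395, 0.2221, 0.1355]
orientation: [-125.9, 89.4, -24.6]
force: [-0.2, -0.2, -0.7]
opening: 0.0357
```

>>> arm_command(commands=[0,0,0,0,20])

```text
clock: 9.02
tool_pos: [0.7402, 0.2215, 0.1344]
orientation: [-130.6, 89.4, -29.4]
force: [-0.4, 0.1, -2.8]
opening: 0.0354
```

```bash
python3 - <<'E'
from h import *
go(643,199,40,102.4)
o,R=tool(); print(R.round(4)[:,0])
s=snap("wrist","w3")
for c in ["yellow","red"]:
    for b in blobs(s,c,100): print(c,cv2.boundingRect(b),rect(s,b,.018))
for q in ["scene","side"]:
  s=snap(q)
  for b in blobs(s,"red"):
    r=rect(s,b,.0155)
    if r[2]<150: print(q,r)
E
```

```text
at [740.2 221.5 134.4] jaw yaw 101.2 shift [ 93.6 100.4  -2.6] turn -1.2 F [-0.4  0.1 -2.8] open 35.4 t 9.03 q6 -110.0
[ 0.0088 -0.005  -0.9999]
yellow (245, 308, 63, 18) [861.6 243.4  63.6  22.4 101.5]
yellow (240, 193, 74, 86) [775.2 226.5  84.3  64.4  11.2]
red (197, 135, 150, 15) [690.7 205.4 127.4  10.  102.5]
scene [693.6 210.2 126.8  17.2 102.6]
side [688.9 204.  127.5  12.8 102.2]
```

View pics/w3.png

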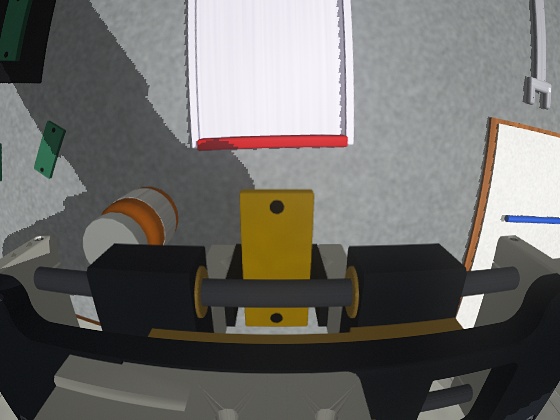

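The stop spans (197–347, 135–150) px, and the jar is clear to the left at (130,235). I'm computing the inner face and centre line of the tray.

```bash
python3 - <<'E'
from h import *
s=snap("wrist")
b=[c for c in blobs(s,"red",100)][0].reshape(-1,2)
up=np.array([[u,b[b[:,0]==u][:,1].min()-.5] for u in range(204,342)])
P=plane(s,up,.018)[:,:2]*1000
vx,vy,x0,y0=cv2.fitLine(P.astype(np.float32),cv2.DIST_HUBER,0,.01,.01).ravel()
print("inner top edge yaw",np.degrees(np.arctan2(vy,vx))%180, "mid",P.mean(0),x0,y0)
# ends of red
lo=plane(s,[[b[:,0].min(),b[b[:,0].argmin(),1]],[b[:,0].max()+1,b[b[:,0].argmax(),1]]],.018)*1000; print("red ends",lo[:,:2].round(1),lo[:,:2].mean(0).round(1))
g=s["frame"].min(2); L=[];Rr=[]
for v in range(10,128,2):
    w=np.where(g[v,150:400]>150)[0]+150
    L.append([w.min()-.5,v]);Rr.append([w.max()+.5,v])
A=plane(s,L,.010)[:,:2]*1000;B=plane(s,Rr,.010)[:,:2]*1000
for n,Q in(("L",A),("R",B)):
    vx,vy,x0,y0=cv2.fitLine(Q.astype(np.float32),cv2.DIST_HUBER,0,.01,.01).ravel(); print(n,"yaw",np.degrees(np.arctan2(vy,vx))%180,x0,y0,Q[0].round(1),Q[-1].round(1))
M=(A+B)/2; print("mid",M[0],M[-1],"width",np.linalg.norm(A-B,axis=1)[[0,20,-1]])
E
```

```text
inner top edge yaw 102.561806 mid [685.59234667 205.75081731] 685.59235 205.75082
red ends [[702.3 142.9]
 [678.9 269.4]] [690.6 206.1]
L yaw 3.424181 637.9441 93.53488 [585.2 109.1] [692.6 111.2]
R yaw 12.8531885 602.922 303.43448 [544.2 293.7] [650.9 315.2]
mid [564.69766002 201.41315691] [671.76454733 213.18843052] width [189.06954842 216.50487054 208.22484986]
```

```bash
python3 - <<'E'
from h import *
s=snap("wrist")
h=cv2.cvtColor(s["frame"],cv2.COLOR_BGR2HSV)
print(h[60,185:205].tolist(),h[60,335:360].tolist())
E
```

```text
[[90, 4, 124], [110, 8, 91], [113, 11, 89], [125, 18, 170], [131, 8, 249], [130, 9, 244], [130, 9, 242], [128, 8, 242], [131, 8, 243], [131, 8, 244], [132, 19, 198], [131, 20, 181], [130, 10, 238], [131, 8, 246], [131, 8, 243], [130, 10, 238], [130, 10, 241], [131, 8, 242], [131, 8, 243], [133, 9, 244]] [[130, 6, 250], [130, 6, 250], [135, 6, 252], [130, 24, 193], [129, 23, 157], [130, 24, 162], [131, 24, 168], [134, 23, 169], [132, 26, 147], [131, 23, 124], [130, 9, 243], [130, 6, 250], [135, 8, 248], [133, 7, 247], [133, 7, 247], [133, 7, 248], [135, 6, 249], [126, 12, 216], [105, 6, 161], [100, 9, 164], [95, 9, 164], [100, 9, 163], [98, 6, 162], [108, 8, 161], [105, 10, 160]]
```

```bash
python3 - <<'E'
from h import *
s=snap("wrist")
g=cv2.cvtColor(s["frame"],cv2.COLOR_BGR2HSV)[...,2]
L=[];R=[]
for v in range(4,130,3):
    w=np.where(g[v,170:375]>205)[0]+170; L.append([w.min()-.5,v]);R.append([w.max()+.5,v])
A=plane(s,L,.010)[:,:2]*1000;B=plane(s,R,.010)[:,:2]*1000
d=np.array([np.cos(np.radians(12.5)),np.sin(np.radians(12.5))]); n=np.array([-d[1],d[0]])
O=np.array([553.8,176.2])
for k,Q in(("L",A),("R",B)):
    vx,vy,x0,y0=cv2.fitLine(Q.astype(np.float32),cv2.DIST_HUBER,0,.01,.01).ravel(); print(k,"yaw",np.degrees(np.arctan2(vy,vx))%180,"lateral",np.median((Q-O)@n))
E
```

```text
L yaw 12.865554 lateral -72.04239647007158
R yaw 12.792903 lateral 70.71198858521828
```

```bash
cat >> h.py <<'E'
O=np.array([554.0,175.4]); TX=-np.array([np.cos(np.radians(12.6)),np.sin(np.radians(12.6))]); TN=np.array([TX[1],-TX[0]])  # TN: to the left seen toward the stop
def tr(x,l=0): return O+x*TX+l*TN
def held(col,ztop):
    """offset of the held plate's middle from the TCP along tool y, z (mm)"""
    s=snap("wrist"); bs=[b.reshape(-1,2) for b in blobs(s,col,100)]
    P=plane(s,np.vstack(bs),ztop/1000)[:,:2]*1000
    o,R=tool(); q=(P-o["tool_pos"][:2]*1000)@R[:2,1:]
    print("held y",q[:,0].min().round(1),q[:,0].max().round(1),"z",q[:,1].min().round(1),q[:,1].max().round(1))
E
python3 - <<'E'
from h import *
o,R=tool(); held("yellow",o["tool_pos"][2]*1000+7.1)
x,y=tr(-92.5); print(x,y); go(x,y,60,102.6)
E
```

```text
held y -39.2 38.6 z -18.8 16.5
644.2723004793341 195.57824982918018
at [739.  222.2 136.1] jaw yaw 101.3 shift [75.3 98.8 -7. ] turn -1.3 F [-0.2 -0.3 -0.9] open 35.6 t 9.38 q6 -110.0
```

>>> arm_command(commands=[0,15,-2,0,20,0,28,-2,0,20,15,30,-2,0,20,25,20,0,-1,20,15,6,0,0,20])

```text
clock: 10.0
tool_pos: [0.6407, 0.1966, 0.0824]
orientation: [-106.2, 89.1, -3.8]
force: [0.4, 0.4, -1.3]
opening: 0.0356
```

>>> arm_command(commands=[8,0,0,0,20,0,0,0,0,20])

```text
clock: 10.25
tool_pos: [0.6401, 0.1966, 0.0744]
orientation: [-107.3, 89.1, -4.9]
force: [0.2, -1.0, -1.2]
opening: 0.0357
```

```bash
python3 - <<'E'
from h import *
x,y=tr(-93.3); go(x,y,5,102.6); print(tool()[1][:,0].round(3))
E
```

```text
at [640.1 196.6  74.4] jaw yaw 102.4 shift [69.4 -3.6 -1.6] turn -0.2 F [ 0.2 -1.  -1.2] open 35.7 t 10.25 q6 -112.0
[ 0.015 -0.001 -1.   ]
```

>>> arm_command(commands=[20,-1,-1,0,20,22,-1,-0.5,0,20,12,0,0,0,20,5,0,0,0,20,0,0,0,0,20])

```text
clock: 10.88
tool_pos: [0.6477, 0.1973, 0.0184]
orientation: [-98.6, 88.7, 3.8]
force: [0.1, -0.2, 0.1]
opening: 0.0358
```

```bash
python3 - <<'E'
from h import *
x,y=tr(-91.7); go(x,y,4.5,102.6); print(tool()[1][:,0].round(3))
E
```

```text
at [647.7 197.3  18.4] jaw yaw 102.5 shift [13.8  4.8 -0.9] turn -0.1 F [ 0.1 -0.2  0.1] open 35.8 t 10.88 q6 -112.0
[ 0.022  0.001 -1.   ]
```

>>> arm_command(commands=[-2,4,0,0,20,0,2,0,0,20,4,0,-0.5,0,20,4,0,0,0,20,0,0,0,0,20])

```text
clock: 11.5
tool_pos: [0.6423, 0.196, 0.0134]
orientation: [-95.6, 88.6, 6.9]
force: [-0.4, 0.3, -0.7]
opening: 0.0356
```

```bash
python3 - <<'E'
from h import *
x,y=tr(-91.7); go(x,y,4.5,102.6); print(tool()[1][:,0].round(3))
E
```

```text
at [642.3 196.   13.4] jaw yaw 102.5 shift [ 9.  -0.8 -0.8] turn -0.1 F [-0.4  0.3 -0.7] open 35.6 t 11.5 q6 -112.0
[ 0.024  0.003 -1.   ]
```

>>> arm_command(commands=[4,0,-0.5,0,20,3.5,0,-0.3,0,20,0,0,0,0,20])

```text
clock: 11.88
tool_pos: [0.6427, 0.1951, 0.005]
orientation: [-96.1, 88.6, 6.3]
force: [-0.1, -0.1, -1.0]
opening: 0.0356
```

```bash
python3 - <<'E'
from h import *
x,y=tr(-91.7); go(x,y,4.5,102.6); print(tool()[1][:,0].round(3))
E
```

```text
at [642.7 195.1   5. ] jaw yaw 102.5 shift [ 0.6 -0.9  0.1] turn -0.1 F [-0.1 -0.1 -1. ] open 35.6 t 11.88 q6 -112.0
[ 0.024  0.003 -1.   ]
```

>>> arm_command(commands=[0,0,0,0,55,0,0,0,0,55,0,0,0,0,55,-15,0,0,0,55,-30,0,0,0,55])

```text
clock: 12.5
tool_pos: [0.6409, 0.1945, 0.0505]
orientation: [-100.3, 88.8, 2.2]
force: [-0.1, 0.1, -0.1]
opening: 0.0483
```

>>> arm_command(commands=[-45,0,0,0,55,-45,0,0,0,55,-15,-15,0,0,55,0,-25,0,0,55,0,-15,0,0,55])

```text
clock: 13.12
tool_pos: [0.6948, 0.2073, 0.1724]
orientation: [-91.4, 88.1, 11.2]
force: [0.3, -0.5, -0.8]
opening: 0.0481
```

```bash
cat >> h.py <<'E'
def pl(s,col,z,amin=100):
    for b in blobs(s,col,amin):
        r=rect(s,b,z/1000); 
        if not(25<r[2]<150): continue
        q=(r[:2]-O); print(s["name"],col,cv2.boundingRect(b),r,"tray x,lat",(q@TX).round(1),(q@TN).round(1),"yaw rel",round((r[4]-12.6+90)%180-90,1))
E
python3 - <<'E'
from h import *
go(600,-105,150,88); print(tool()[1][:,0].round(3))
s=snap("wrist","w4"); pl(s,"yellow",11); pl(s,"red",18)
for n in ["scene","side"]:
    s=snap(n); pl(s,"yellow",10); pl(s,"green",10); pl(s,"red",15.5)
E
```

```text
at [694.8 207.3 172.4] jaw yaw 102.6 shift [  17.4  161.1 -284.2] turn 14.6 F [ 0.3 -0.5 -0.8] open 48.1 t 13.12 q6 -110.0
[ 0.032  0.006 -0.999]
wrist yellow (258, 92, 37, 80) [643.7 194.2  78.   34.8  12.1] tray x,lat -91.6 -1.2 yaw rel -0.5
wrist red (213, 175, 129, 12) [689.1 205.5 127.4  11.5 102.6] tray x,lat -138.4 -0.1 yaw rel -90.0
scene yellow (319, 246, 21, 23) [639.5 196.   73.4  34.6  12.6] tray x,lat -87.9 1.5 yaw rel 0.0
scene green (235, 233, 21, 13) [737.9 -22.8  54.5  27.5 161.8] tray x,lat -136.2 -233.5 yaw rel -30.8
scene green (188, 209, 35, 25) [ 761.3 -160.9  104.    47.8   90.6] tray x,lat -128.9 -373.4 yaw rel 78.0
scene green (243, 192, 26, 20) [ 598.7 -103.6   87.5   42.6  179. ] tray x,lat 17.2 -282.0 yaw rel -13.6
scene red (301, 260, 46, 22) [693.1 210.  126.8  18.2 102.5] tray x,lat -143.3 3.4 yaw rel 89.9
side yellow (261, 176, 25, 12) [644.8 192.3  81.9  38.   11.8] tray x,lat -92.3 -3.3 yaw rel -0.8
side green (272, 238, 30, 14) [ 600.3 -107.2   81.8   44.1  178.4] tray x,lat 16.5 -285.9 yaw rel -14.2
side green (333, 235, 27, 28) [ 759.5 -168.1  107.1   45.5   90.4] tray x,lat -125.6 -380.1 yaw rel 77.8
```

>>> arm_command(commands=[0,7,-13,0,55,0,15,-26,0,55,0,20,-35,0,55,0,22,-40,0,55,0,25,-44,0,55])

```text
clock: 13.9
tool_pos: [0.636, 0.0284, 0.1691]
orientation: [-92.5, 88.3, 10.3]
force: [0.6, -0.4, 0.4]
opening: 0.0483
```

>>> arm_command(commands=[0,25,-44,0,55,0,20,-36,0,55,0,15,-26,0,55,0,9,-15,0,55,0,0,0,0,55])

```text
clock: 14.52
tool_pos: [0.5871, -0.1144, 0.1693]
orientation: [-92.3, 88.2, 10.2]
force: [-0.0, -0.4, -0.3]
opening: 0.0485
```

>>> arm_command(commands=[0,0,0,7,55,0,0,0,7,55,0,0,0,0,55])

```text
clock: 14.9
tool_pos: [0.5871, -0.1129, 0.1696]
orientation: [-77.7, 88.2, 10.6]
force: [-0.1, -0.5, -0.7]
opening: 0.0479
```

```bash
python3 - <<'E'
from h import *
s=snap("wrist","w5"); pl(s,"green",12); pl(s,"blue",12); pl(s,"copper",12)
go(600,-106,80,88.5); print(tool()[1][:,0].round(3))
E
```

```text
wrist green (211, 307, 70, 27) [ 752.1 -156.2   86.1   40.9   89.3] tray x,lat -121.0 -366.8 yaw rel 76.7
wrist green (265, 158, 38, 77) [ 599.5 -106.1   80.    36.7  178.1] tray x,lat 17.0 -284.6 yaw rel -14.5
wrist blue (153, 53, 42, 81) [ 489.3 -210.9   79.9   38.1  171.9] tray x,lat 147.4 -362.9 yaw rel -20.7
wrist copper (158, 170, 43, 74) [ 607.6 -214.4   79.4   37.3    2.4] tray x,lat 32.7 -392.1 yaw rel -10.2
at [ 587.1 -112.9  169.6] jaw yaw 88.4 shift [90.  -9.9  6.7] turn -0.1 F [ 0.3 -0.1  0.1] open 48.2 t 14.95 q6 -99.0
[ 0.031  0.006 -1.   ]
```

>>> arm_command(commands=[15,-4,3,0,55,30,-4,3,0,55,35,0,0,0,55,30,0,0,0,55,15,0,0,0,55])

```text
clock: 15.58
tool_pos: [0.6009, -0.1039, 0.0391]
orientation: [-78.2, 88.1, 10.9]
force: [0.5, -0.2, -0.1]
opening: 0.0483
```

>>> arm_command(commands=[5,0,0,0,55,0,0,0,0,55])

```text
clock: 15.82
tool_pos: [0.6008, -0.1037, 0.0327]
orientation: [-78.3, 88.2, 10.8]
force: [0.5, 0.3, 0.4]
opening: 0.0484
```

```bash
python3 - <<'E'
from h import *
s=snap("wrist"); pl(s,"green",12)
go(599.5,-106,5.5,88.1); print(tool()[1][:,0].round(3))
E
```

```text
wrist green (243, 173, 65, 106) [ 592.  -105.7   66.8   36.2  178.3] tray x,lat 24.2 -282.6 yaw rel -14.3
at [ 601.1 -103.7   33.1] jaw yaw 89.1 shift [27.5  2.4 -2.5] turn 1.0 F [0.6 0.1 1. ] open 48.3 t 15.88 q6 -99.0
[ 0.031  0.006 -0.999]
```

>>> arm_command(commands=[12,1.5,-1.5,1,55,8,1,-1,0,55,5,0,0,0,55,3,0,0,0,55,0,0,0,0,55])

```text
clock: 16.5
tool_pos: [0.6006, -0.1062, 0.0052]
orientation: [-77.8, 88.0, 10.2]
force: [0.0, 0.9, -0.6]
opening: 0.0481
```

```bash
python3 - <<'E'
from h import *
go(599.5,-106,5.5,88.1); print(tool()[1][:,0].round(3))
E
```

```text
at [ 600.6 -106.2    5.2] jaw yaw 88.1 shift [-0.4  1.1  0.1] turn -0.0 F [ 0.   0.9 -0.6] open 48.1 t 16.5 q6 -100.0
[ 0.035  0.006 -0.999]
```

>>> arm_command(commands=[0,0,0,0,20,0,0,0,0,20,0,0,0,0,20,0,0,0,0,20,0,0,0,0,20])

```text
clock: 17.12
tool_pos: [0.6007, -0.1061, 0.0054]
orientation: [-77.8, 87.9, 10.3]
force: [0.6, -0.6, -1.3]
opening: 0.0356
```

>>> arm_command(commands=[-15,0,0,0,20,-30,0,0,0,20,-40,0,0,0,20,-20,0,0,0,20,0,0,0,0,20])

```text
clock: 17.75
tool_pos: [0.5967, -0.107, 0.117]
orientation: [-78.3, 87.9, 9.7]
force: [-0.5, 0.6, -1.1]
opening: 0.0358
```

```bash
python3 - <<'E'
from h import *
x,y=tr(-38); go(x,y,110,102.6); print(tool()[1][:,0].round(3))
held("green",tool()[0]["tool_pos"][2]*1000+7)
E
```

```text
at [ 596.7 -107.   117. ] jaw yaw 88.1 shift [  8.6  15.6 290.2] turn -14.5 F [-0.5  0.6 -1.1] open 35.8 t 17.75 q6 -100.0
[ 0.036  0.006 -0.999]
held y -47.1 42.0 z -30.5 17.0
```

>>> arm_command(commands=[0,1,15,0,20,0,2,30,0,20,0,2,42,0,20,0,3,50,0,20,0,3,50,0,20])

```text
clock: 18.42
tool_pos: [0.588, 0.0843, 0.1112]
orientation: [-78.9, 88.5, 8.8]
force: [0.6, 0.2, -0.2]
opening: 0.0353
```

>>> arm_command(commands=[0,2,45,0,20,0,2,35,0,20,0,0,18,0,20,0,0,0,0,20])

```text
clock: 18.92
tool_pos: [0.5841, 0.1904, 0.1067]
orientation: [-86.5, 88.9, 1.5]
force: [-0.6, -0.3, -1.5]
opening: 0.0355
```

>>> arm_command(commands=[0,0,0,-7,20,0,0,0,-7,20,0,0,0,0,20])

```text
clock: 19.3
tool_pos: [0.5827, 0.188, 0.1048]
orientation: [-108.2, 89.1, -6.0]
force: [-0.8, -0.2, -2.0]
opening: 0.0358
```

```bash
python3 - <<'E'
from h import *
x,y=tr(-38.7-1.1); go(x,y,60,102.6); print(tool()[1][:,0].round(3))
E
```

```text
at [582.7 188.  104.8] jaw yaw 102.3 shift [44.9 -8.4 -5.8] turn -0.3 F [-0.8 -0.2 -2. ] open 35.8 t 19.3 q6 -115.0
[ 0.016 -0.002 -1.   ]
```

>>> arm_command(commands=[15,-4,-3,0,20,22,-4,-3,0,20,15,0,0,0,20,10,2,0,0,20,0,0,0,0,20])

```text
clock: 19.92
tool_pos: [0.5905, 0.1806, 0.0377]
orientation: [-113.8, 89.2, -12.2]
force: [0.4, -1.0, -1.4]
opening: 0.0353
```

```bash
python3 - <<'E'
from h import *
x,y=tr(-38.7-1.1); go(x,y,14,102.6); print(tool()[1][:,0].round(3))
s=snap("side","s2"); pl(s,"yellow",10)
E
```

```text
at [590.5 180.6  37.7] jaw yaw 101.6 shift [23.7 -2.7  3. ] turn -1.0 F [ 0.4 -1.  -1.4] open 35.3 t 19.93 q6 -114.0
[ 0.014 -0.003 -1.   ]
side yellow (263, 175, 23, 13) [644.4 192.8  82.1  38.6  13.3] tray x,lat -92.0 -2.7 yaw rel 0.7
```

>>> arm_command(commands=[8,-1.5,1.5,-1,20,6,-1,1,0,20,4,0,0,0,20,0,0,0,0,20])

```text
clock: 20.48
tool_pos: [0.5942, 0.185, 0.0207]
orientation: [-106.2, 89.0, -3.5]
force: [-0.5, -0.4, -2.3]
opening: 0.0352
```

```bash
python3 - <<'E'
from h import *
x,y=tr(-38.7-1.1); go(x,y,14,102.6); print(tool()[1][:,0].round(3))
E
```

```text
at [594.2 185.   20.7] jaw yaw 102.8 shift [ 6.7  1.6 -0.6] turn 0.2 F [-0.5 -0.4 -2.3] open 35.2 t 20.48 q6 -114.0
[ 0.017 -0.001 -1.   ]
```

>>> arm_command(commands=[3,1,-0.5,0,20,2,0.6,-0.5,0,20,0,0,0,0,20])

```text
clock: 20.85
tool_pos: [0.593, 0.1837, 0.0157]
orientation: [-105.1, 89.0, -2.3]
force: [1.1, 0.1, -1.0]
opening: 0.0356
```

```bash
python3 - <<'E'
from h import *
x,y=tr(-38.7-1.1); go(x,y,14,102.6); print(tool()[1][:,0].round(3))
s=snap("wrist"); pl(s,"green",21); s=snap("side","s3"); pl(s,"green",21)
cv2.imwrite("pics/s3c.png",cv2.resize(s["frame"][130:240,180:340],None,fx=4.5,fy=4.5,interpolation=cv2.INTER_CUBIC))
E
```

```text
at [593.  183.7  15.7] jaw yaw 102.8 shift [1.7 0.1 0.4] turn 0.2 F [ 1.1  0.1 -1. ] open 35.6 t 20.85 q6 -114.0
[ 0.018 -0.001 -1.   ]
wrist green (245, 307, 63, 16) [625.5 189.7  35.4  10.9 103. ] tray x,lat -72.9 -1.6 yaw rel -89.6
wrist green (240, 186, 74, 94) [577.5 178.9  50.8  35.9  12.9] tray x,lat -23.7 -1.7 yaw rel 0.3
side green (333, 235, 27, 28) [ 754.4 -178.2  105.9   45.    90.4] tray x,lat -118.4 -388.8 yaw rel 77.8
```

View pics/s3c.png

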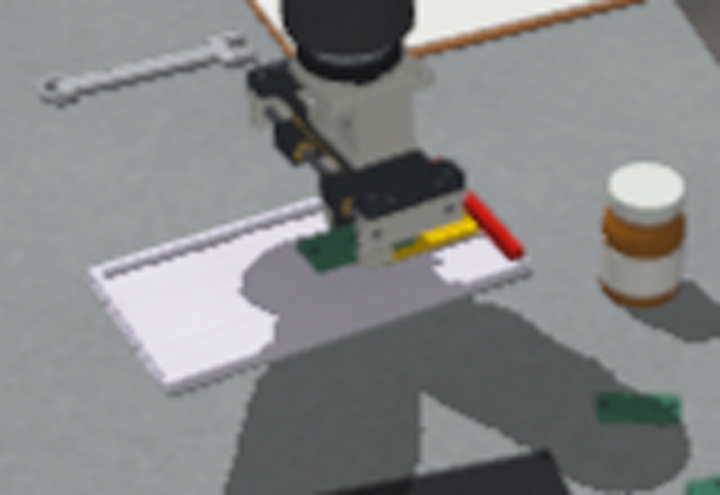

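The side crop shows green held over the end of yellow, which lies against the red stop. I'm lowering and releasing.

>>> arm_command(commands=[2,0,0,0,20,0,0,0,0,20,0,0,0,0,50,0,0,0,0,50,0,0,0,0,50])

```text
clock: 21.58
tool_pos: [0.5939, 0.1841, 0.0145]
orientation: [-102.7, 88.9, 0.1]
force: [0.0, 0.1, -0.2]
opening: 0.0437
```

>>> arm_command(commands=[-15,0,0,0,55,-30,0,0,0,55,-45,0,0,0,55,-45,-15,0,0,55,-15,-30,0,0,55])

```text
clock: 22.2
tool_pos: [0.6342, 0.1936, 0.1742]
orientation: [-103.8, 88.9, -0.9]
force: [0.2, -0.1, -1.0]
opening: 0.0482
```

>>> arm_command(commands=[0,-30,0,0,55,0,-15,0,0,55,0,0,0,0,55])

```text
clock: 22.58
tool_pos: [0.6816, 0.2045, 0.1819]
orientation: [-96.0, 88.5, 6.8]
force: [-1.5, -0.7, 0.0]
opening: 0.0484
```

```bash
python3 - <<'E'
from h import *
go(607,-214,150,92.4); print(tool()[1][:,0].round(3))
s=snap("wrist","w6"); pl(s,"yellow",11); pl(s,"green",15);pl(s,"red",18)
E
```

```text
at [681.6 204.5 181.9] jaw yaw 102.9 shift [  28.5  166.6 -391.4] turn 10.5 F [-1.5 -0.7  0. ] open 48.4 t 22.57 q6 -110.0
[ 0.027  0.003 -1.   ]
wrist yellow (259, 134, 35, 50) [657.1 197.   51.1  34.6  12.3] tray x,lat -105.3 -1.4 yaw rel -0.3
wrist green (0, 167, 33, 42) [ 756.9 -134.2   67.    47.7   90.7] tray x,lat -130.5 -346.4 yaw rel 78.1
wrist green (65, 160, 31, 50) [731.3 -21.9  57.6  26.5 161.5] tray x,lat -130.0 -231.2 yaw rel -31.1
wrist green (258, 55, 37, 78) [592.6 182.2  77.   35.5  12.9] tray x,lat -39.2 -1.8 yaw rel 0.3
wrist red (216, 187, 124, 12) [689.4 206.  127.2  11.8 103. ] tray x,lat -138.8 0.3 yaw rel -89.6
```

View pics/w6.png

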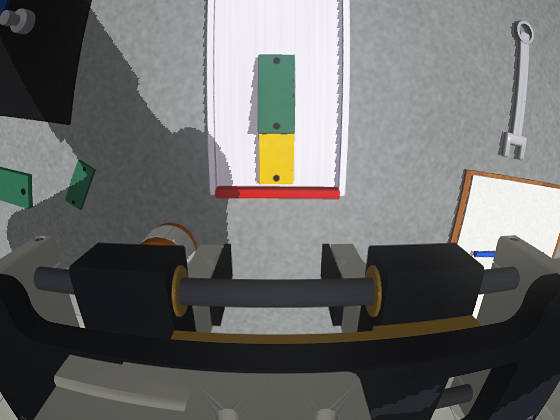

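The wrist view (view 10) shows yellow at the stop (277,160) with green overlapping it in line (276,93). The exposed yellow is about 51–52 mm, so the overlap is about 28 mm. Copper next.

>>> arm_command(commands=[0,6,-15,0,55,0,13,-30,0,55,0,19,-45,0,55,0,22,-52,0,55,0,22,-52,0,55])

```text
clock: 23.25
tool_pos: [0.6392, -0.0081, 0.1814]
orientation: [-96.2, 88.5, 7.1]
force: [1.0, -0.6, 0.5]
opening: 0.0484
```

>>> arm_command(commands=[0,22,-50,0,55,0,22,-48,0,55,0,18,-42,0,55,0,13,-28,0,55,0,7,-15,0,55])

```text
clock: 23.88
tool_pos: [0.5918, -0.2162, 0.1824]
orientation: [-96.4, 88.4, 6.6]
force: [-0.1, -0.0, -0.1]
opening: 0.0483
```

>>> arm_command(commands=[0,0,0,5.2,55,0,0,0,5.2,55,0,0,0,0,55])

```text
clock: 24.25
tool_pos: [0.5892, -0.2177, 0.1832]
orientation: [-85.4, 88.4, 6.9]
force: [0.3, -0.1, 0.1]
opening: 0.0482
```

```bash
python3 - <<'E'
from h import *
go(607.6,-214.4,80,92.4); print(tool()[1][:,0].round(3))
s=snap("wrist"); pl(s,"copper",12); pl(s,"blue",12)
E
```

```text
at [ 589.2 -217.7  183.2] jaw yaw 92.3 shift [103.7 -15.7   2.3] turn -0.1 F [ 0.3 -0.1  0.1] open 48.2 t 24.25 q6 -85.0
[ 0.028  0.003 -1.   ]
wrist copper (260, 162, 37, 74) [ 607.4 -215.7   80.3   36.9    2.3] tray x,lat 33.2 -393.3 yaw rel -10.3
wrist blue (262, 44, 51, 84) [ 489.  -211.9   80.3   36.4  172. ] tray x,lat 147.9 -363.8 yaw rel -20.6
```

>>> arm_command(commands=[15,-5,1,0,55,30,-6,1,0,55,38,-2,0,0,55,30,0,0,0,55,15,0,0,0,55])

```text
clock: 24.92
tool_pos: [0.6073, -0.2129, 0.05]
orientation: [-85.9, 88.3, 6.9]
force: [-0.0, 0.3, -0.2]
opening: 0.048
```

>>> arm_command(commands=[8,0,0,0,55,5,0,0,0,55,0,0,0,0,55])

```text
clock: 25.3
tool_pos: [0.608, -0.2126, 0.0359]
orientation: [-86.2, 88.3, 6.7]
force: [0.2, 0.5, 0.1]
opening: 0.0484
```

```bash
python3 - <<'E'
from h import *
go(607.5,-215.2,5.5,92.3); print(tool()[1][:,0].round(3))
E
```

```text
at [ 608.  -212.6   35.9] jaw yaw 92.9 shift [30.4  1.6 -2.7] turn 0.6 F [0.2 0.5 0.1] open 48.4 t 25.3 q6 -85.0
[ 0.029  0.003 -1.   ]
```

>>> arm_command(commands=[13,1.5,-1.5,0.6,55,9,1,-1,0,55,5,0.5,0,0,55,4,0,0,0,55,0,0,0,0,55])

```text
clock: 25.92
tool_pos: [0.6071, -0.2156, 0.0046]
orientation: [-86.9, 88.2, 5.4]
force: [0.4, 1.1, 0.5]
opening: 0.0483
```

```bash
python3 - <<'E'
from h import *
go(607.5,-215.2,5.5,92.3); print(tool()[1][:,0].round(3))
E
```

```text
at [ 607.1 -215.6    4.6] jaw yaw 92.3 shift [-0.8 -0.5  0.4] turn -0.0 F [0.4 1.1 0.5] open 48.3 t 25.93 q6 -85.0
[ 0.032  0.003 -0.999]
```

>>> arm_command(commands=[-1,0,0,0,20,0,0,0,0,20,0,0,0,0,20,0,0,0,0,20,0,0,0,0,20])

```text
clock: 26.55
tool_pos: [0.6072, -0.2155, 0.0059]
orientation: [-86.9, 88.1, 5.4]
force: [0.6, 0.4, -0.4]
opening: 0.0353
```

>>> arm_command(commands=[-15,0,0,0,20,-30,0,0,0,20,-40,0,0,0,20,-20,0,0,0,20,0,0,0,0,20])

```text
clock: 27.18
tool_pos: [0.6034, -0.216, 0.1171]
orientation: [-87.4, 88.1, 4.9]
force: [0.6, -1.1, -1.7]
opening: 0.0353
```

```bash
python3 - <<'E'
from h import *
x,y=tr(14,-1.5); go(x,y,110,102.6); print(tool()[1][:,0].round(3))
held("copper",tool()[0]["tool_pos"][2]*1000+7)
E
```

```text
at [ 603.4 -216.   117.1] jaw yaw 92.3 shift [  6.1  47.4 389. ] turn -10.3 F [ 0.6 -1.1 -1.7] open 35.3 t 27.18 q6 -85.0
[ 0.033  0.003 -0.999]
held y -39.7 40.6 z -18.9 16.8
```

>>> arm_command(commands=[0,2,15,0,20,0,4,30,0,20,0,5,45,0,20,0,6,52,0,20,0,6,52,0,20])

```text
clock: 27.85
tool_pos: [0.5675, -0.0184, 0.1096]
orientation: [-85.2, 88.7, 6.7]
force: [0.7, -0.0, -0.8]
opening: 0.0354
```

>>> arm_command(commands=[0,6,50,0,20,0,6,48,0,20,0,5,42,0,20,0,4,28,0,20,0,2,14,0,20])

```text
clock: 28.48
tool_pos: [0.5309, 0.1722, 0.104]
orientation: [-96.7, 89.2, -4.5]
force: [-1.1, -1.1, -1.6]
opening: 0.0358
```

>>> arm_command(commands=[0,0,0,-5,20,0,0,0,-5,20,0,0,0,0,20])

```text
clock: 28.85
tool_pos: [0.5286, 0.1729, 0.1017]
orientation: [-121.4, 89.4, -18.8]
force: [-1.0, 0.2, -2.0]
opening: 0.0352
```

```bash
python3 - <<'E'
from h import *
x,y=tr(14,-1.5); go(x,y,60,102.6); print(tool()[1][:,0].round(3))
E
```

```text
at [528.6 172.9 101.7] jaw yaw 102.5 shift [ 41.8 -11.   -4.4] turn -0.1 F [-1.   0.2 -2. ] open 35.2 t 28.85 q6 -117.0
[ 0.01  -0.004 -1.   ]
```

>>> arm_command(commands=[15,-5,-2,0,20,20,-4,-2,0,20,15,0,0,0,20,8,0,0,0,20,0,0,0,0,20])

```text
clock: 29.48
tool_pos: [0.5386, 0.1691, 0.0384]
orientation: [-135.5, 89.5, -33.3]
force: [-0.7, 0.4, -0.8]
opening: 0.0355
```

```bash
python3 - <<'E'
from h import *
x,y=tr(14,-1.5); go(x,y,19,102.6); print(tool()[1][:,0].round(3))
E
```

```text
at [538.6 169.1  38.4] jaw yaw 102.1 shift [19.4 -2.3  1.4] turn -0.5 F [-0.7  0.4 -0.8] open 35.5 t 29.48 q6 -116.0
[ 0.008 -0.005 -1.   ]
```

>>> arm_command(commands=[6,-1,0.8,-0.5,20,5,-1,0.5,0,20,3,0,0,0,20,0,0,0,0,20])

```text
clock: 29.98
tool_pos: [0.5412, 0.1715, 0.0247]
orientation: [-124.1, 89.4, -21.5]
force: [-1.0, 0.3, -1.1]
opening: 0.0354
```

```bash
python3 - <<'E'
from h import *
x,y=tr(14,-1.5); go(x,y,19,102.6); print(tool()[1][:,0].round(3))
E
```

```text
at [541.2 171.5  24.7] jaw yaw 102.7 shift [ 5.7  0.7 -0.5] turn 0.1 F [-1.   0.3 -1.1] open 35.4 t 29.98 q6 -116.0
[ 0.01  -0.004 -1.   ]
```

>>> arm_command(commands=[3,0.3,0,0,20,2,0.3,0,0,20,0,0,0,0,20])

```text
clock: 30.35
tool_pos: [0.5408, 0.1715, 0.0198]
orientation: [-121.0, 89.4, -18.3]
force: [-0.3, -0.6, -1.3]
opening: 0.0353
```

>>> arm_command(commands=[2,0,0,0,20,0,0,0,0,20])

```text
clock: 30.6
tool_pos: [0.541, 0.1716, 0.0178]
orientation: [-119.4, 89.4, -16.7]
force: [0.0, 0.1, -0.1]
opening: 0.0356
```

```bash
python3 - <<'E'
from h import *
x,y=tr(14,-1.5); go(x,y,19,102.6); print(tool()[1][:,0].round(3))
E
```

```text
at [541.  171.6  17.8] jaw yaw 102.7 shift [-1.2  0.5 -0.7] turn 0.1 F [ 0.   0.1 -0.1] open 35.6 t 30.6 q6 -116.0
[ 0.011 -0.003 -1.   ]
```

>>> arm_command(commands=[2,0,0,0,20,0,0,0,0,20])

```text
clock: 30.85
tool_pos: [0.541, 0.1716, 0.0163]
orientation: [-119.5, 89.4, -16.8]
force: [-1.9, 0.1, 3.2]
opening: 0.0355
```

>>> arm_command(commands=[2,0,0,0,20,0,0,0,0,20])

```text
clock: 31.1
tool_pos: [0.5409, 0.1715, 0.0146]
orientation: [-118.8, 89.3, -16.2]
force: [-2.5, -0.7, 3.4]
opening: 0.0357
```

```bash
python3 - <<'E'
from h import *
x,y=tr(14,-1.5); go(x,y,14,102.6); print(tool()[1][:,0].round(3), get_obs()["moment"])
E
```

```text
at [540.9 171.5  14.6] jaw yaw 102.7 shift [ 0.6  0.4 -0.6] turn 0.1 F [-2.5 -0.7  3.4] open 35.7 t 31.1 q6 -116.0
[ 0.011 -0.003 -1.   ] [-0.06013463  0.66981959 -0.00407523]
```

>>> arm_command(commands=[1.5,0,0,0,20,1.5,0,0,0,20,0,0,0,0,50,0,0,0,0,50,0,0,0,0,55])

```text
clock: 31.72
tool_pos: [0.5413, 0.1717, 0.0108]
orientation: [-117.5, 89.3, -14.8]
force: [0.6, -0.6, 0.8]
opening: 0.0469
```

>>> arm_command(commands=[-15,0,0,0,55,-30,0,0,0,55,-45,-5,0,0,55,-45,-20,0,0,55,-15,-35,0,0,55])

```text
clock: 32.35
tool_pos: [0.5976, 0.1848, 0.1698]
orientation: [-120.6, 89.3, -17.8]
force: [0.5, -0.2, -0.9]
opening: 0.048
```

>>> arm_command(commands=[0,-40,0,0,55,0,-25,0,0,55,0,-10,0,0,55])

```text
clock: 32.72
tool_pos: [0.6751, 0.2025, 0.1776]
orientation: [-102.2, 89.0, 0.6]
force: [-0.0, 0.2, -0.2]
opening: 0.048
```

```bash
python3 - <<'E'
from h import *
go(489,-211.5,150,82); print(tool()[1][:,0].round(3))
s=snap("wrist","w7"); pl(s,"yellow",11); pl(s,"green",15);pl(s,"copper",15);pl(s,"red",18)
E
```

```text
at [675.1 202.5 177.6] jaw yaw 102.8 shift [  24.1  273.4 -362.6] turn 20.8 F [-0.   0.2 -0.2] open 48.0 t 32.73 q6 -110.0
[ 0.018  0.    -1.   ]
wrist yellow (260, 142, 35, 51) [656.8 197.1  51.9  34.1  12.2] tray x,lat -105.1 -1.2 yaw rel -0.4
wrist green (0, 174, 32, 42) [ 756.9 -133.8   65.9   48.2   90.4] tray x,lat -130.6 -346.0 yaw rel 77.8
wrist green (65, 168, 30, 50) [730.9 -22.   57.4  26.5 161.3] tray x,lat -129.6 -231.2 yaw rel -31.3
wrist green (259, 90, 37, 52) [605.8 185.6  50.4  34.9  12.5] tray x,lat -52.8 -1.3 yaw rel -0.1
wrist copper (258, 13, 37, 76) [542.4 170.3  76.4  34.6  12.8] tray x,lat 12.4 -2.4 yaw rel 0.2
wrist red (216, 195, 125, 12) [688.5 205.6 127.6  11.7 102.9] tray x,lat -137.8 0.1 yaw rel -89.7
```

View pics/w7.png

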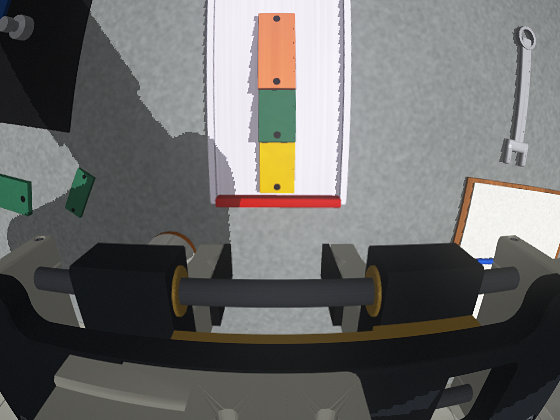

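The wrist view (view 11) shows red stop, yellow, green and copper in line at columns ~277, overlaps ~28 mm. Blue next.

>>> arm_command(commands=[0,9,-12,0,55,0,18,-24,0,55,0,27,-36,0,55,0,31,-42,0,55,0,33,-44,0,55])

```text
clock: 33.4
tool_pos: [0.5879, 0.0174, 0.1761]
orientation: [-104.5, 89.0, -1.4]
force: [0.3, -0.3, -0.4]
opening: 0.0483
```

>>> arm_command(commands=[0,33,-44,0,55,0,33,-44,0,55,0,31,-42,0,55,0,25,-35,0,55,0,16,-22,0,55])

```text
clock: 34.02
tool_pos: [0.4822, -0.2048, 0.177]
orientation: [-102.5, 88.9, 0.5]
force: [0.7, -0.1, -0.5]
opening: 0.0479
```

>>> arm_command(commands=[0,6,-10,0,55,0,0,0,7,55,0,0,0,7,55,0,0,0,7,55,0,0,0,0,55])

```text
clock: 34.65
tool_pos: [0.4727, -0.2168, 0.1782]
orientation: [-79.3, 88.8, 1.9]
force: [-0.2, 0.9, -0.2]
opening: 0.0482
```

```bash
python3 - <<'E'
from h import *
go(489,-211.5,80,82); print(tool()[1][:,0].round(3))
s=snap("wrist","w8"); pl(s,"blue",12)
E
```

```text
at [ 472.7 -216.8  178.2] jaw yaw 81.3 shift [ 98.5 -13.3   7.4] turn -0.7 F [-0.2  0.9 -0.2] open 48.2 t 34.65 q6 -96.0
[ 0.02   0.001 -1.   ]
wrist blue (266, 160, 36, 76) [ 488.4 -212.    81.4   36.6  172.5] tray x,lat 148.5 -363.8 yaw rel -20.1
```

>>> arm_command(commands=[15,-3,3,-0.8,55,30,-3,3,0,55,38,-2,0,0,55,30,0,0,0,55,15,0,0,0,55])

```text
clock: 35.33
tool_pos: [0.4849, -0.2103, 0.0446]
orientation: [-80.6, 88.7, 2.4]
force: [1.7, -0.4, -1.1]
opening: 0.0482
```

>>> arm_command(commands=[5,0,0,0,55,0,0,0,0,55])

```text
clock: 35.58
tool_pos: [0.4837, -0.2098, 0.0371]
orientation: [-79.3, 88.9, 3.8]
force: [-0.6, -0.3, -0.2]
opening: 0.0481
```

```bash
python3 - <<'E'
from h import *
go(488.6,-211.8,5.5,82.2); print(tool()[1][:,0].round(3))
E
```

```text
at [ 483.7 -209.8   37.1] jaw yaw 83.2 shift [31.7 -4.5 -1.5] turn 1.0 F [-0.6 -0.3 -0.2] open 48.1 t 35.58 q6 -94.0
[ 0.019  0.001 -1.   ]
```

>>> arm_command(commands=[12,-2,-1,0.8,55,9,-1,0,0,55,5,0,0,0,55,3,0,0,0,55,0,0,0,0,55])

```text
clock: 36.2
tool_pos: [0.4885, -0.2113, 0.0074]
orientation: [-79.7, 88.8, 2.7]
force: [0.6, -0.3, 0.8]
opening: 0.0481
```

```bash
python3 - <<'E'
from h import *
go(488.6,-211.8,5.5,82.2); print(tool()[1][:,0].round(3))
E
```

```text
at [ 488.5 -211.3    7.4] jaw yaw 82.4 shift [ 1.9 -0.1 -0.5] turn 0.2 F [ 0.6 -0.3  0.8] open 48.1 t 36.2 q6 -95.0
[ 0.021  0.001 -1.   ]
```

>>> arm_command(commands=[1.5,0,0,0,55,0,0,0,0,20,0,0,0,0,20,0,0,0,0,20,0,0,0,0,20])

```text
clock: 36.83
tool_pos: [0.4888, -0.2113, 0.0064]
orientation: [-79.9, 88.7, 2.5]
force: [-0.7, -0.2, -0.8]
opening: 0.0355
```

>>> arm_command(commands=[0,0,0,0,20,-15,0,0,0,20,-30,0,0,0,20,-40,0,0,0,20,-20,0,0,0,20])

```text
clock: 37.45
tool_pos: [0.4853, -0.2115, 0.1158]
orientation: [-80.0, 88.9, 2.4]
force: [-0.3, 0.1, -2.1]
opening: 0.0353
```

```bash
python3 - <<'E'
from h import *
x,y=tr(66.5,-1.5); go(x,y,110,102.6); print(tool()[1][:,0].round(3))
held("blue",tool()[0]["tool_pos"][2]*1000+7)
E
```

```text
at [ 485.3 -211.5  115.8] jaw yaw 82.4 shift [  6.2  45.1 368.2] turn -20.2 F [-0.3  0.1 -2.1] open 35.3 t 37.45 q6 -95.0
[ 0.019  0.001 -1.   ]
held y -37.2 43.1 z -18.5 17.3
```

>>> arm_command(commands=[0,2,15,0,20,0,4,30,0,20,0,5,45,0,20,0,6,52,0,20,0,6,52,0,20])

```text
clock: 38.12
tool_pos: [0.4879, -0.0117, 0.1191]
orientation: [-82.3, 88.7, -0.2]
force: [1.3, -0.2, -0.7]
opening: 0.0352
```

>>> arm_command(commands=[0,6,50,0,20,0,5,45,0,20,0,4,35,0,20,0,3,25,0,20,0,1,10,0,20])

```text
clock: 38.75
tool_pos: [0.4875, 0.1647, 0.1182]
orientation: [-85.4, 88.8, -3.0]
force: [0.7, -0.2, -0.7]
opening: 0.0351
```

>>> arm_command(commands=[0,0,0,-7,20,0,0,0,-7,20,0,0,0,-6,20,0,0,0,0,20])

```text
clock: 39.25
tool_pos: [0.485, 0.1645, 0.117]
orientation: [-112.8, 89.0, -9.9]
force: [-0.4, -0.7, -0.7]
opening: 0.0356
```

```bash
python3 - <<'E'
from h import *
x,y=tr(65.5,-1.5); go(x,y,60,102.6); print(tool()[1][:,0].round(3))
held("blue",tool()[0]["tool_pos"][2]*1000+6)
E
```

```text
at [485.  164.5 117. ] jaw yaw 103.0 shift [57.1 -3.2 -5.6] turn 0.4 F [-0.4 -0.7 -0.7] open 35.6 t 39.25 q6 -119.0
[ 0.018 -0.003 -1.   ]
held y -38.1 41.7 z -18.8 16.4
```

>>> arm_command(commands=[15,-1,-2,0,20,25,-1,-2,0,20,20,0,-1,0,20,10,0,0,0,20,0,0,0,0,20])

```text
clock: 39.92
tool_pos: [0.4886, 0.1583, 0.0421]
orientation: [-116.2, 89.0, -13.8]
force: [0.1, -1.2, -0.6]
opening: 0.0349
```

```bash
python3 - <<'E'
from h import *
x,y=tr(65.5,-1.5); go(x,y,19,102.6); print(tool()[1][:,0].round(3))
E
```

```text
at [488.6 158.3  42.1] jaw yaw 102.4 shift [23.2 -1.7  1.1] turn -0.2 F [ 0.1 -1.2 -0.6] open 34.9 t 39.92 q6 -119.0
[ 0.016 -0.004 -1.   ]
```

>>> arm_command(commands=[8,-1,0.5,0,20,6,-0.5,0.5,0,20,4,0,0,0,20,2,0,0,0,20,0,0,0,0,20])

```text
clock: 40.55
tool_pos: [0.4913, 0.1605, 0.0222]
orientation: [-109.6, 88.9, -7.2]
force: [-0.2, 0.5, -1.0]
opening: 0.0354
```

```bash
python3 - <<'E'
from h import *
x,y=tr(65.5,-1.5); go(x,y,18,102.6); print(tool()[1][:,0].round(3))
E
```

```text
at [491.3 160.5  22.2] jaw yaw 102.4 shift [ 4.2  1.1 -0.6] turn -0.2 F [-0.2  0.5 -1. ] open 35.4 t 40.55 q6 -119.0
[ 0.018 -0.002 -1.   ]
```

>>> arm_command(commands=[2,0.6,-0.5,0,20,2,0.5,0,0,20,0,0,0,0,20])

```text
clock: 40.92
tool_pos: [0.4905, 0.1598, 0.0183]
orientation: [-107.9, 88.9, -5.5]
force: [-0.3, 0.7, -1.0]
opening: 0.0353
```

>>> arm_command(commands=[2,0,0,0,20,2,0,0,0,20])

```text
clock: 41.18
tool_pos: [0.4906, 0.1599, 0.0147]
orientation: [-107.4, 88.9, -5.0]
force: [-3.4, -1.4, 5.6]
opening: 0.0354
```

>>> arm_command(commands=[1.5,0,0,0,20,0,0,0,0,20])

```text
clock: 41.42
tool_pos: [0.4906, 0.1598, 0.0134]
orientation: [-107.6, 88.9, -5.2]
force: [-2.2, -1.3, 4.1]
opening: 0.0354
```

```bash
python3 - <<'E'
from h import *
x,y=tr(65.5,-1.5); go(x,y,12,102.6); print(tool()[1][:,0].round(3))
E
```

```text
at [490.6 159.8  13.4] jaw yaw 102.4 shift [ 1.4  0.2 -0.1] turn -0.2 F [-2.2 -1.3  4.1] open 35.4 t 41.42 q6 -119.0
[ 0.019 -0.002 -1.   ]
```

Rotating in the grip as planned. Pressing 2 mm more, releasing, and backing off for a look.

>>> arm_command(commands=[1.5,0,0,0,20,0.5,0,0,0,20,0,0,0,0,50,0,0,0,0,50,0,0,0,0,55])

```text
clock: 42.05
tool_pos: [0.4909, 0.16, 0.0115]
orientation: [-106.4, 88.9, -4.0]
force: [0.5, -0.8, -0.0]
opening: 0.0469
```

>>> arm_command(commands=[-15,0,0,0,55,-30,0,0,0,55,-45,-5,0,0,55,-45,-20,0,0,55,-20,-35,0,0,55])

```text
clock: 42.68
tool_pos: [0.5452, 0.1721, 0.1755]
orientation: [-110.9, 88.9, -8.4]
force: [0.9, 0.6, -0.5]
opening: 0.048
```

>>> arm_command(commands=[-10,-40,0,0,55,0,-45,0,0,55,0,-25,0,0,55,0,-10,0,0,55])

```text
clock: 43.18
tool_pos: [0.6676, 0.1994, 0.1968]
orientation: [-98.2, 88.5, 4.3]
force: [-0.0, -1.0, -0.2]
opening: 0.0483
```

```bash
python3 - <<'E'
from h import *
go(545,-160,150,102); print(tool()[1][:,0].round(3))
s=snap("wrist","w9"); 
for c,z in(("yellow",11),("green",15),("copper",15),("blue",15),("red",18)): pl(s,c,z)
for n in["scene","side"]:
  s=snap(n,n+"9")
  pl(s,"blue",13); 
E
```

```text
at [667.6 199.4 196.8] jaw yaw 102.5 shift [  42.8  198.7 -324.1] turn 0.5 F [-0.  -1.  -0.2] open 48.3 t 43.17 q6 -111.0
[ 0.027  0.002 -1.   ]
wrist yellow (262, 147, 33, 47) [657.2 197.   50.4  34.7  12.6] tray x,lat -105.4 -1.4 yaw rel 0.0
wrist green (0, 174, 43, 43) [ 756.9 -146.4   89.5   48.5   90.5] tray x,lat -127.8 -358.3 yaw rel 77.9
wrist green (75, 171, 30, 47) [731.  -22.4  57.5  26.1 161.7] tray x,lat -129.6 -231.6 yaw rel -30.9
wrist green (261, 97, 35, 49) [605.6 185.4  50.3  34.8  12.2] tray x,lat -52.5 -1.5 yaw rel -0.4
wrist copper (260, 47, 35, 49) [554.7 173.1  50.6  34.7  12.6] tray x,lat -0.2 -2.4 yaw rel 0.0
wrist blue (259, 0, 36, 45) [503.2 161.1  49.1  35.6  12.4] tray x,lat 52.7 -2.9 yaw rel -0.2
wrist red (221, 197, 118, 10) [688.8 205.8 127.5  10.2 102.6] tray x,lat -138.2 0.3 yaw rel -90.0
scene blue (411, 332, 61, 30) [701.1 544.1 138.3   7.2  98.5] tray x,lat -224.0 327.7 yaw rel 85.9
scene blue (340, 212, 19, 17) [487.  160.3  70.5  34.1   8.3] tray x,lat 68.7 -0.1 yaw rel -4.3
side blue (0, 206, 27, 29) [-163.8  227.6  144.2   71.6   95.4] tray x,lat 689.1 207.5 yaw rel 82.8
side blue (218, 187, 24, 16) [490.3 159.8  86.4  38.4  21.9] tray x,lat 65.6 -1.3 yaw rel 9.3
```

All four plates are in line, each overlap about 28 mm by the wrist image. Now the weight.

>>> arm_command(commands=[0,8,-13,0,55,0,16,-26,0,55,0,23,-38,0,55,0,27,-44,0,55,0,28,-47,0,55])

```text
clock: 43.95
tool_pos: [0.5959, 0.0083, 0.1954]
orientation: [-97.8, 88.5, 5.0]
force: [1.8, 0.0, -0.2]
opening: 0.0482
```

>>> arm_command(commands=[0,28,-46,0,55,0,24,-41,0,55,0,18,-33,0,55,0,10,-20,0,55,0,0,-8,0,55])

```text
clock: 44.58
tool_pos: [0.5396, -0.1629, 0.1969]
orientation: [-96.6, 88.3, 6.1]
force: [0.8, -0.1, -0.2]
opening: 0.0484
```

>>> arm_command(commands=[0,-20,0,0,55,0,-10,0,0,55,0,0,0,0,55])

```text
clock: 44.95
tool_pos: [0.5699, -0.1554, 0.1984]
orientation: [-96.5, 88.3, 6.2]
force: [-0.2, 1.4, -1.1]
opening: 0.0481
```

```bash
python3 - <<'E'
from h import *
go(545,-160,100,102.6); print(tool()[1][:,0].round(3))
s=snap("wrist","w10")
print(proj(s,[[.545,-.160,.048],[.545,-.160,.004]]).round(0))
cv2.imwrite("pics/w10c.png",cv2.resize(s["frame"][20:260,140:420],None,fx=2.5,fy=2.5))
s=snap("side"); u,v=proj(s,[[.545,-.160,.026]])[0].astype(int); print(u,v)
E
```

```text
at [ 569.9 -155.4  198.4] jaw yaw 102.7 shift [97.6 28.2  1.3] turn 0.1 F [-0.2  1.4 -1.1] open 48.1 t 44.95 q6 -81.0
[ 0.03   0.003 -1.   ]
[[279. 162.]
 [279. 155.]]
273 256
```

View pics/w10c.png

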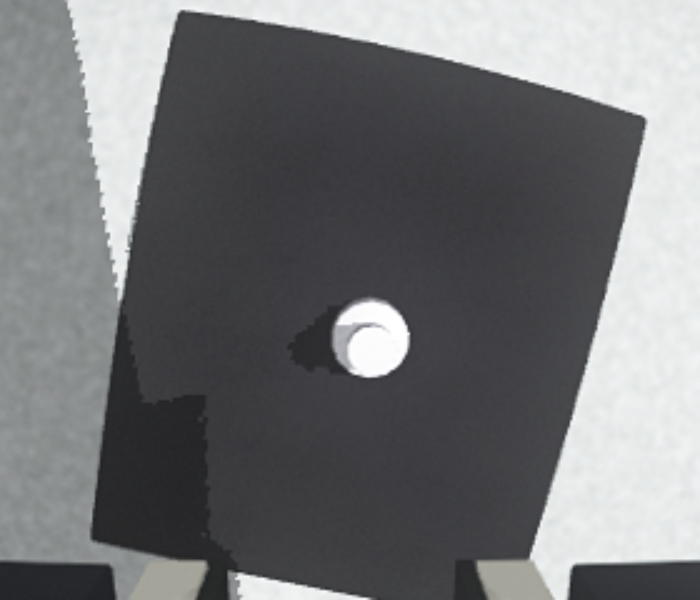

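The mat is clear apart from the weight: disc centre near crop (371,337), knob top near crop (373,349).

```bash
python3 - <<'E'
from h import *
s=snap("wrist")
print(plane(s,[[140+371/2.5,20+337/2.5]],.020)*1000,plane(s,[[140+373/2.5,20+349/2.5]],.048)*1000)
g=cv2.cvtColor(s["frame"],cv2.COLOR_BGR2GRAY)[130:190,250:320]
c=max(cv2.findContours((g>110).astype(np.uint8),cv2.RETR_EXTERNAL,cv2.CHAIN_APPROX_NONE)[0],key=cv2.contourArea)
(x,y),r=cv2.minEnclosingCircle(c); print(x+250,y+130,r,plane(s,[[x+250,y+130]],.020)*1000)
go(543,-164,80,102.6)
E
```

```text
[[ 539.42793439 -151.16347923   20.        ]] [[ 539.71859179 -151.266161     48.        ]]
287.6818199157715 155.5 15.965582847595215 [[ 540.31296929 -151.72030392   20.        ]]
at [ 569.  -155.7  198.5] jaw yaw 102.7 shift [117.6  30.7  -2. ] turn 0.1 F [-0.6  0.4 -0.1] open 48.1 t 45.1 q6 -81.0
```

>>> arm_command(commands=[0,12,5,0,55,15,12,5,0,55,30,5,0,0,55,35,3,0,0,55,25,0,0,0,55])

```text
clock: 45.72
tool_pos: [0.5349, -0.1516, 0.0927]
orientation: [-96.3, 88.0, 6.4]
force: [0.6, -1.4, 0.1]
opening: 0.0483
```

>>> arm_command(commands=[8,0,0,0,55,0,0,0,0,55])

```text
clock: 45.98
tool_pos: [0.533, -0.1514, 0.0837]
orientation: [-95.9, 88.2, 6.9]
force: [-0.2, 0.2, 0.9]
opening: 0.048
```

```bash
python3 - <<'E'
from h import *
s=snap("wrist","w11"); print(proj(s,[[.5398,-.1514,.048]]))
g=cv2.cvtColor(s["frame"],cv2.COLOR_BGR2GRAY); u,v=proj(s,[[.5398,-.1514,.020]])[0].astype(int)
g=g[v-35:v+40,u-45:u+45]
c=max(cv2.findContours((g>110).astype(np.uint8),cv2.RETR_EXTERNAL,cv2.CHAIN_APPROX_NONE)[0],key=cv2.contourArea)
(x,y),r=cv2.minEnclosingCircle(c); print(x,y,r,plane(s,[[x+u-45,y+v-35]],.022)*1000,cv2.boundingRect(c),u,v)
go(539.8,-151.4,26,102.6); print(tool()[1][:,0].round(3))
E
```

```text
[[275.99195652 242.89851236]]
45.5 38.00943374633789 27.36322593688965 [[ 540.59869394 -150.95169609   22.        ]] (23, 11, 44, 55) 276 226
at [ 533.3 -151.5   84.1] jaw yaw 102.7 shift [58.3 -4.4 -1.2] turn 0.1 F [-0.2  0.2  0.9] open 48.1 t 46.02 q6 -82.0
[ 0.033  0.004 -0.999]
```

>>> arm_command(commands=[12,-2,-1,0,55,20,-1,0,0,55,14,0,0,0,55,6,0,0,0,55,0,0,0,0,55])

```text
clock: 46.65
tool_pos: [0.5409, -0.1516, 0.0325]
orientation: [-96.9, 87.8, 5.8]
force: [0.4, 0.4, -0.1]
opening: 0.0481
```

```bash
python3 - <<'E'
from h import *
go(539.9,-151.3,27,102.6); print(tool()[1][:,0].round(3))
E
```

```text
at [ 540.9 -151.6   32.5] jaw yaw 102.8 shift [5.5 1.1 0.6] turn 0.2 F [ 0.4  0.4 -0.1] open 48.1 t 46.65 q6 -81.0
[ 0.038  0.004 -0.999]
```

>>> arm_command(commands=[3,0.7,0.4,0,55,2.5,0.5,0,0,55,0,0,0,0,55,0,0,0,0,5,0,0,0,0,5])

```text
clock: 47.28
tool_pos: [0.5407, -0.1515, 0.028]
orientation: [-97.3, 87.7, 5.5]
force: [0.3, -0.4, -0.5]
opening: 0.0334
```

>>> arm_command(commands=[0,0,0,0,5,0,0,0,0,5,0,0,0,0,5])

```text
clock: 47.65
tool_pos: [0.5407, -0.1514, 0.0281]
orientation: [-97.3, 87.7, 5.5]
force: [0.3, -0.4, -0.1]
opening: 0.0176
```

>>> arm_command(commands=[0,0,0,0,5,-10,0,0,0,5,-25,0,0,0,5,-30,0,0,0,5,-15,0,0,0,5])

```text
clock: 48.28
tool_pos: [0.5356, -0.1518, 0.1098]
orientation: [-96.5, 87.9, 6.2]
force: [0.0, 0.5, -2.1]
opening: 0.0178
```

```bash
python3 - <<'E'
from h import *
x,y=tr(67,-2); go(x,y,110,102.6); print(tool()[1][:,0].round(3))
E
```

```text
at [ 535.6 -151.8  109.8] jaw yaw 102.7 shift [ -0.7 -23.1 313.2] turn 0.1 F [ 0.   0.5 -2.1] open 17.8 t 48.27 q6 -81.0
[ 0.036  0.004 -0.999]
```

>>> arm_command(commands=[-2,-1,15,0,5,0,-2,30,0,5,0,-3,42,0,5,0,-3,48,0,5,0,-3,48,0,5])

```text
clock: 48.9
tool_pos: [0.5043, 0.0338, 0.1097]
orientation: [-95.9, 88.0, 6.5]
force: [-0.0, 0.3, -2.2]
opening: 0.0175
```

>>> arm_command(commands=[0,-3,45,0,5,0,-3,38,0,5,0,-2,26,0,5,0,-1,12,0,5,0,0,0,0,5])

```text
clock: 49.52
tool_pos: [0.4812, 0.1617, 0.1059]
orientation: [-99.1, 88.3, 3.6]
force: [-0.2, -0.5, -1.5]
opening: 0.0177
```

```bash
python3 - <<'E'
from h import *
x,y=tr(67-.8,-2); go(x,y,60,102.6); print(tool()[1][:,0].round(3))
s=snap("side","s12"); cv2.imwrite("pics/s12c.png",cv2.resize(s["frame"][110:240,160:330],None,fx=4.5,fy=4.5,interpolation=cv2.INTER_CUBIC))
E
```

```text
at [481.2 161.7 105.9] jaw yaw 102.7 shift [46.2 -6.5 -4.3] turn 0.1 F [-0.2 -0.5 -1.5] open 17.7 t 49.52 q6 -120.0
[ 0.029  0.002 -1.   ]
```

View pics/s12c.png

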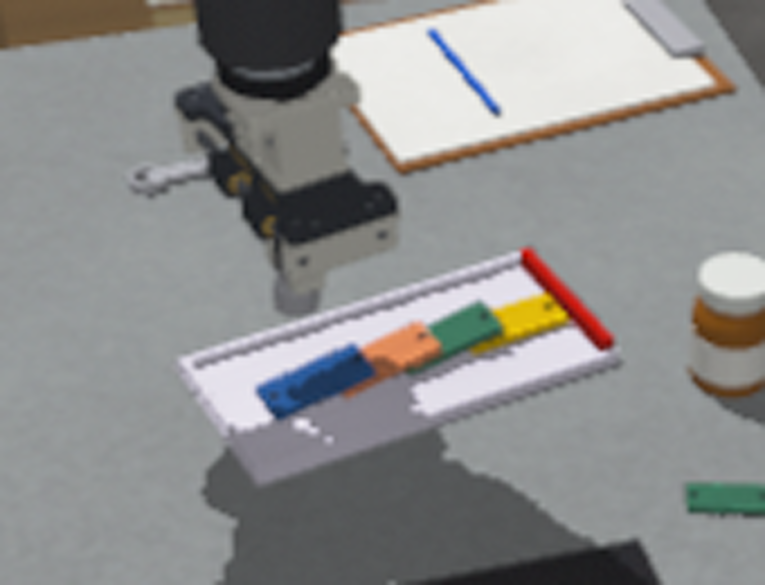

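The side crop shows the four plates shingled in line and the weight hanging upright in the gripper. Descending.

>>> arm_command(commands=[12,-3,-2,0,5,15,-2,-2,0,5,10,0,0,0,5,5,0,0,0,5,0,0,0,0,5])

```text
clock: 50.2
tool_pos: [0.4881, 0.1551, 0.0597]
orientation: [-102.9, 88.5, -0.5]
force: [0.4, -0.2, -1.3]
opening: 0.0176
```

```bash
python3 - <<'E'
from h import *
x,y=tr(67-.8,-2); go(x,y,45,102.6); print(tool()[1][:,0].round(3))
E
```

```text
at [488.1 155.1  59.7] jaw yaw 102.4 shift [14.7 -2.2  3.5] turn -0.2 F [ 0.4 -0.2 -1.3] open 17.6 t 50.2 q6 -119.0
[ 0.026 -0.    -1.   ]
```

>>> arm_command(commands=[5,-1,1.5,-0.2,5,4,-0.5,1,0,5,2,0,0.5,0,5,0,0,0,0,5])

```text
clock: 50.7
tool_pos: [0.4898, 0.1592, 0.0487]
orientation: [-101.1, 88.4, 1.6]
force: [0.2, 0.0, -1.7]
opening: 0.0178
```

```bash
python3 - <<'E'
from h import *
x,y=tr(67-.8,-2); go(x,y,45,102.6); print(tool()[1][:,0].round(3))
E
```

```text
at [489.8 159.2  48.7] jaw yaw 102.6 shift [ 3.7  0.1 -0.2] turn 0.0 F [ 0.2  0.  -1.7] open 17.8 t 50.7 q6 -119.0
[ 0.028  0.001 -1.   ]
```

>>> arm_command(commands=[2,0,0,0,5,1.5,0,0,0,5,0,0,0,0,5])

```text
clock: 51.08
tool_pos: [0.49, 0.1593, 0.0453]
orientation: [-100.3, 88.4, 2.3]
force: [-0.8, 0.4, -1.7]
opening: 0.0178
```

>>> arm_command(commands=[1.5,0,0,0,5,0,0,0,0,5])

```text
clock: 51.32
tool_pos: [0.4901, 0.1593, 0.0437]
orientation: [-100.3, 88.4, 2.4]
force: [-0.2, -0.3, -2.6]
opening: 0.0175
```

>>> arm_command(commands=[1.2,0,0,0,5,0,0,0,0,5])

```text
clock: 51.58
tool_pos: [0.4903, 0.1594, 0.0431]
orientation: [-100.1, 88.4, 2.6]
force: [-1.0, -0.4, 1.9]
opening: 0.0178
```

Contact at TCP z ≈ 43 mm, as predicted. I'm pressing gently so the weight tilts onto the slope.

>>> arm_command(commands=[1,0,0,0,5,0,0,0,0,5])

```text
clock: 51.82
tool_pos: [0.4904, 0.1594, 0.0431]
orientation: [-100.0, 88.3, 2.7]
force: [-2.2, -0.3, 2.1]
opening: 0.0176
```

>>> arm_command(commands=[1,0,0,0,5,0,0,0,0,5])

```text
clock: 52.08
tool_pos: [0.4905, 0.1594, 0.0431]
orientation: [-99.9, 88.3, 2.8]
force: [-2.0, -0.1, 3.6]
opening: 0.0177
```

```bash
python3 - <<'E'
from h import *
x,y=tr(67-.8,-2); go(x,y,41,102.6); print(tool()[1][:,0].round(3))
s=snap("wrist")
for c,z in(("yellow",11),("green",15),("copper",15),("blue",15)): pl(s,c,z)
E
```

```text
at [490.5 159.4  43.1] jaw yaw 102.7 shift [ 2.1  0.8 -0.2] turn 0.1 F [-2.  -0.1  3.6] open 17.7 t 52.08 q6 -119.0
[ 0.03   0.001 -1.   ]
wrist copper (253, 307, 50, 28) [553.2 173.2  35.5  24.8 102.9] tray x,lat 1.3 -2.0 yaw rel -89.7
wrist blue (248, 173, 59, 71) [472.4 154.2  44.2  35.5  12.8] tray x,lat 84.3 -2.9 yaw rel 0.2
```

>>> arm_command(commands=[2,0,0,0,5,1.5,0,0,0,5])

```text
clock: 52.38
tool_pos: [0.4911, 0.1595, 0.0425]
orientation: [-100.1, 88.2, 2.7]
force: [-10.3, -1.6, 27.2]
opening: 0.0176
```

>>> arm_command(commands=[2,0,0,0,5])

```text
clock: 52.5
tool_pos: [0.4914, 0.1596, 0.0425]
orientation: [-100.1, 88.1, 2.7]
force: [-13.2, -2.3, 31.3]
opening: 0.0179
```

>>> arm_command(commands=[-0.5,0,0,0,5,-0.5,0,0,0,5,0,0,0,0,5])

```text
clock: 52.88
tool_pos: [0.4913, 0.1597, 0.0437]
orientation: [-99.0, 88.1, 3.8]
force: [0.6, 0.7, -1.2]
opening: 0.0176
```

```bash
python3 - <<'E'
from h import *
x,y=tr(67-.8,-2); go(x,y,41,102.6); print(tool()[1][:,0].round(3))
s=snap("wrist","w13")
for c,z in(("yellow",11),("green",15),("copper",15),("blue",15)): pl(s,c,z)
s=snap("side","s13"); pl(s,"blue",13);pl(s,"copper",13)
E
```

```text
at [491.3 159.7  43.7] jaw yaw 102.8 shift [ 2.7  1.7 -0.3] turn 0.2 F [ 0.6  0.7 -1.2] open 17.6 t 52.88 q6 -119.0
[ 0.033  0.002 -0.999]
wrist copper (252, 307, 51, 28) [554.8 173.4  36.4  25.  103.1] tray x,lat -0.3 -2.1 yaw rel -89.5
wrist blue (248, 171, 59, 73) [472.9 154.3  45.6  35.5  12.7] tray x,lat 83.7 -2.9 yaw rel 0.1
side blue (0, 211, 27, 24) [-162.6  214.9  118.6   71.6   95.4] tray x,lat 690.7 194.9 yaw rel 82.8
```

View pics/w13.png

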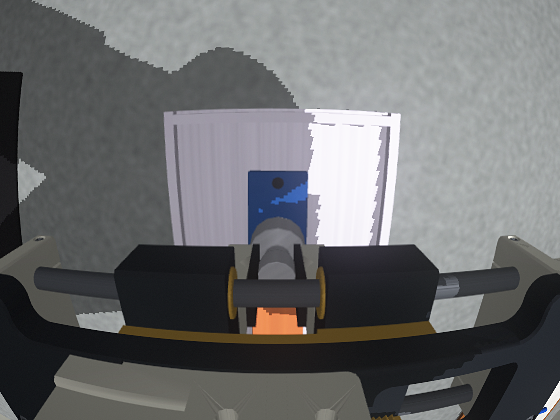

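The wrist view shows the weight's disc at (278,228) centred on blue, and the blue far end hasn't moved. Nudging 1.5 mm and releasing.

>>> arm_command(commands=[0,1,0,0,5,0.5,0.5,0,0,5,0.5,0,0,0,5,0,0,0,0,24,0,0,0,0,28])

```text
clock: 53.6
tool_pos: [0.4903, 0.1595, 0.0429]
orientation: [-99.2, 88.1, 3.7]
force: [-0.2, -0.3, -0.1]
opening: 0.0231
```

>>> arm_command(commands=[0,0,0,0,40,0,0,0,0,45,0,0,0,0,45])

```text
clock: 53.98
tool_pos: [0.4904, 0.1596, 0.0428]
orientation: [-99.1, 88.1, 3.7]
force: [-1.0, 0.6, 0.2]
opening: 0.039
```

>>> arm_command(commands=[-10,0,0,0,45,-25,0,0,0,45,-40,0,0,0,45,-45,-20,0,0,45,-20,-35,0,0,45])

```text
clock: 54.6
tool_pos: [0.5378, 0.1705, 0.1904]
orientation: [-101.9, 88.2, 1.0]
force: [0.0, 0.8, -0.1]
opening: 0.0397
```

>>> arm_command(commands=[-10,-40,0,0,45,0,-40,0,0,45,0,-20,0,0,45,0,0,0,0,45])

```text
clock: 55.1
tool_pos: [0.6401, 0.1941, 0.2102]
orientation: [-96.5, 87.8, 6.5]
force: [-1.2, -0.1, -0.6]
opening: 0.0398
```

```bash
python3 - <<'E'
from h import *
go(545,-160,150,102)
s=snap("wrist","w14"); f=s["frame"][0:250,140:420]
for c,z in(("yellow",11),("green",15),("copper",15),("blue",15),("red",18)): pl(s,c,z)
t=snap("side","s14"); g=cv2.resize(t["frame"][110:240,160:330],(400,306),interpolation=cv2.INTER_CUBIC)
f=cv2.resize(f,(400,357),interpolation=cv2.INTER_CUBIC); im=np.zeros((357,800,3),np.uint8); im[:,:400]=f; im[:306,400:]=g
cv2.imwrite("pics/f14.png",im)
E
```

```text
at [640.1 194.1 210.2] jaw yaw 102.9 shift [  55.   174.1 -323.6] turn 0.9 F [-1.2 -0.1 -0.6] open 39.8 t 55.1 q6 -112.0
wrist yellow (262, 169, 31, 43) [657.4 196.9  49.4  34.6  13. ] tray x,lat -105.6 -1.6 yaw rel 0.4
wrist green (83, 186, 28, 45) [730.1 -22.8  58.   26.  161.3] tray x,lat -128.6 -231.8 yaw rel -31.3
wrist green (0, 185, 51, 44) [ 756.3 -157.4  110.4   48.8   90.7] tray x,lat -124.8 -368.9 yaw rel 78.1
wrist green (262, 122, 32, 46) [606.2 185.6  49.4  34.   13. ] tray x,lat -53.2 -1.4 yaw rel 0.4
wrist copper (261, 72, 34, 49) [554.8 173.8  51.8  34.9  12.7] tray x,lat -0.4 -1.7 yaw rel 0.1
wrist blue (260, 29, 34, 42) [505.6 161.3  45.5  34.7  13. ] tray x,lat 50.3 -3.2 yaw rel 0.4
wrist blue (261, 3, 33, 23) [466.4 152.8  33.8  25.4 102.8] tray x,lat 90.4 -2.9 yaw rel -89.8
wrist red (223, 214, 111, 11) [688.3 205.3 127.3  12.3 103. ] tray x,lat -137.6 -0.1 yaw rel -89.6
```

View pics/f14.png

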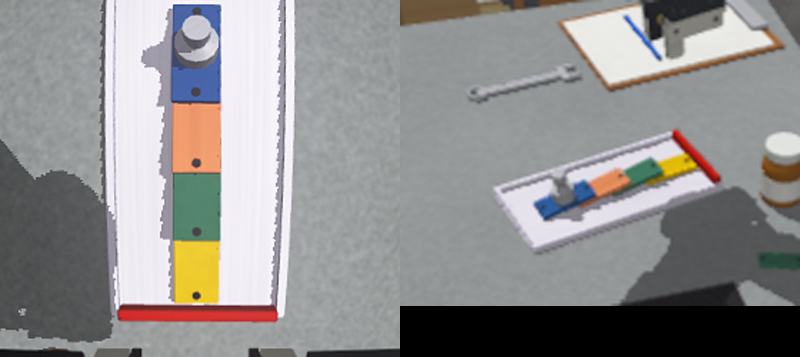

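Left panel: the weight stands knob-up on blue at (196,45), with copper, green and yellow in line and the stop below. Right panel: the same from the side. One check of how well the weight is centred.

```bash
python3 - <<'E'
from h import *
s=snap("wrist")
h=cv2.cvtColor(s["frame"],cv2.COLOR_BGR2HSV); m=cv2.inRange(h,*HSV["blue"])
col=m[0:85,277]; print("blue rows",np.where(col)[0].tolist())
r=np.where(col)[0]; r2=[k for k in r if k>40]
e=plane(s,[[277,max(r2)+.5]],.0228)[0,:2]*1000; n=plane(s,[[277,min(r2)-.5]],.0195)[0,:2]*1000
print("plate end x",((e-O)@TX).round(1),"disc near edge x",((n-O)@TX).round(1),"-> gap (24 ideal)",((n-e)@TX).round(1))
w=s["frame"][30:48,250:305]; sat=cv2.cvtColor(w,cv2.COLOR_BGR2HSV)[...,1]<60
for v in (6,10): print("disc cols",np.where(sat[v,14:45])[0][[0,-1]]+264,"blue cols", np.where(m[60])[0][[0,-1]])
E
```

```text
blue rows [4, 5, 50, 51, 52, 53, 54, 55, 56, 57, 58, 59, 60, 61, 69, 70, 71]
plate end x 26.7 disc near edge x 50.7 -> gap (24 ideal) 24.1
disc cols [264 292] blue cols [260 293]
disc cols [264 291] blue cols [260 293]
```

```bash
python3 -c "
from plant import *
print(close_job())"
```

```text
the job is handed in; nothing more can be done
None
```

The four plates lie shingled along the tray, with the weight standing knob-up on blue. I handed the job in at about 55 s of the 134 s allowed; no verdict is reported.

- **Plates:** yellow is flat about 2–3 mm from the red stop. Green (the middle-sized one), copper and blue follow in that order. Each overlaps the one before by about 28–30 mm, where a third of the length is 26.7 mm. All four are within about 0.5° of the tray axis and sit 1.5–3 mm to one side of its centre line.
- **Weight:** its near edge is 24.1 mm from the near end of blue, against 24 mm if exactly centred. I measured the centring only along the plate; across it, it looked centred in the picture.
- **Not touched:** I never moved near the jar, spanner, steel ring or look-alike plates.

**What did not go as planned:**
- Pressing the weight down to match the slope of blue did not turn it in the grip. The wrist force reached about 34 N, so I backed off and released it. It settled upright, and the pictures taken afterwards showed the plates had not shifted.
- The tool drifted about 2° off vertical during fast moves, which did no harm.
- The scene and side cameras differed from the wrist camera by 2–6 mm, and I relied on the wrist camera.

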